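# Swing a lamp finial upright against the rack's crossbar and stand it under the light

## Task

Pick up the spired metal lamp finial that lies on the table and, holding it by its neck, push its spire against the front edge of the rack's wooden crossbar so that it swings in your fingers until it is nearly upright, spire up. Then stand it upright on its foot, wholly on the grey felt disc under the light bar, and let go. Do not hit the light bar, and leave the jar, the glue bottle and the metal lamp cap where they are.

Things in the scene. Friction and masses are not known exactly. Their poses are not given: they have to be found in the camera images.
- finial_neck (a point): Middle of the neck of the loose steel lamp finial, on its axis, the place to grip: 36 mm from the foot's flat face, 24 mm from the near side of the collar, 78 mm from the spire's tip. x axis: along the finial towards the spire's tip (at the start 9 degrees below level, straight up when it stands). Starts 17 mm above the table. Held with 20 to 40 N it keeps its angle until its spire is pushed sideways with some 3 to 12 N.
- finial: The finial, about 0.16 kg, 114 mm long, lying with its tip a little lower than its neck: octagonal foot 44 mm across flats and 8 mm thick; plain round neck 22 mm in diameter, 52 mm long; collar 25 mm in diameter, 7 mm thick; slim blunt spire 47 mm long, tapering from 20 to 8 mm in diameter. Origin and axes as finial_neck. When its spire is pushed it turns about the line between the fingers.
- rack: Fixed wooden rack; origin at table height, x level and away from the robot, y along the rack to the left. Board 12 mm thick, from 50 mm before to 80 mm beyond the origin, 240 mm to each side. Posts 20 mm square at x = 30, y = +-225 mm, 241 mm high, carry crossbar and light bar; open from the robot's side.
- crossbar: The rack's fixed wooden crossbar along y between the posts: 18 mm deep (x = 20 to 38 mm in the rack's frame), underside 95 mm and top 115 mm above the table, open below and above. Origin and axes those of the rack.
- crossbar_edge (a point): Middle of the crossbar's top edge on the robot's side, 20 mm beyond the rack's origin and 115 mm above the table; axes as the rack. The edge runs along y.
- lightbar: Fixed LED light bar along the rack's y, straight above the disc: 40 mm deep (x = -25 to +15 mm in the rack's frame), underside 223 mm, top 241 mm above the table. A gripper cannot stand upright there: come in from the robot's side tilted 35 to 45 degrees, fingers pointing down and away from the robot. Origin and axes those of the rack.
- pad_top (a point): Centre of the top face of the fixed round grey felt disc, 90 mm in diameter and 3 mm thick, lying on the rack's board 70 to 120 mm to the left or right of the rack's middle; its top is 15 mm above the table, and its centre is 20 mm before the crossbar's front face.
- jar: Bystander: small clear jar with a metal lid, 48 mm in diameter and 50 mm high, standing on the rack's board on the other half from the disc; origin under its centre.
- glue: Bystander: white glue bottle, 40 mm in diameter and 120 mm high, standing on the table to the left; origin under its centre.
- cap_part: Bystander: squat steel lamp cap without a spire, 64 mm in diameter and 60 mm high, standing on the table to the right; origin under its centre.

How it is judged:
On the way, in this order (a step that is already met when the one before it is completed fails the run):
1. the finial, held in the fingers and still leaning more than 34 degrees (0.6 rad) from upright, is pushed against the crossbar (over 0.5 N) (contact force between the fingers and finial above 2 N and contact force between finial and crossbar above 0.5 N and angle between finial_neck's own x axis and vertical above 0.6 rad), for 0.05 s.
2. still held and still touching the crossbar (over 0.3 N), the finial has swung to within 26 degrees (0.45 rad) of upright, spire up (contact force between the fingers and finial above 2 N and contact force between finial and crossbar above 0.3 N and angle between finial_neck's own x axis and vertical below 0.45 rad), for 0.05 s.
At the end, for the whole second after the job is handed in: The finial stands at rest on its foot on the grey felt disc, spire up within 5 degrees of upright, its axis within 22 mm of the disc's centre, its neck's middle 32 to 40 mm above the disc's top (angle between finial_neck's own x axis and vertical below 0.09 rad and horizontal distance between finial_neck and pad_top below 0.022 m and z of finial_neck in the frame of pad_top between 0.032 and 0.04 m and linear speed of finial below 0.02 m/s and angular speed of finial below 0.2 rad/s); the robot touches nothing.
It fails at once if the robot hits the light bar (over 3 N), or the finial does (contact force between any of the arm, the fingers, finial and lightbar above 3 N).
It fails at once if the jar is moved more than 20 mm (distance of jar from where it was at the start of the episode above 0.02 m).
It fails at once if the glue bottle is moved more than 20 mm (distance of glue from where it was at the start of the episode above 0.02 m).
It fails at once if the lamp cap is moved more than 20 mm (distance of cap_part from where it was at the start of the episode above 0.02 m).
It also fails if it takes over 50 s, if anything falls off the work surface, if the arm or the gripper's body presses on something with over 40 N, if the wrist force passes 120 N, or if a joint passes its speed limit or range.

## Robot

A 7-joint arm with a two-finger parallel gripper is mounted at the origin on the work surface. World frame = base frame: x ahead of the robot, y to its left, z up, the work surface at z = 0. Lengths are in m, angles in rad, forces in N, time in s.
With the tool pointing down it reaches from about 0.4 to 0.875 m from the base axis. Payload 19.3 kg.
Tool frame: the origin (TCP) lies midway between the tips of the shut fingers; the grasp point (between the pads) lies 19 mm behind it; z points along the fingers, y is the line along which they close (so a half turn about z gives the same grasp; the last joint's range is limited). The gripper opens to 85 mm and grips with 20 to 120 N. Pads are 22 mm wide; open, the fingers measure 114 mm over their backs; the gripper's body (76 mm by 85 mm) begins 54 mm behind the grasp point. The pads swing forward as they close: fully open they stand 13 mm farther back than shut.
Start: joints at [-1.326, 0.521, -0.036, 1.599, 0.021, 1.021, -0.113], TCP at [0.194, 0.594, 0.208] pointing down, gripper open.
Joint ranges: [-2.91, 2.91], [-0.3, 2.13], [-1.5, 1.42], [0.17, 2.43], [-1.26, 4.41], [0.16, 1.93], [-2.52, 2.52]. Speed limits (rad/s): [1.89, 1.89, 2.39, 2.39, 3.01, 3.01, 3.01].

## Interface

Orientations are given as a 3x3 rotation matrix whose columns are the frame's x, y, z axes.
In Python, from cell import robot gives the robot as it stands.
- The arm moves only by the tool apply_moves, never from a script. Its argument "deltas" is a list of rows, each an object with "travel": the shift along the tool's x, y, z in cm, a list of three; "rotation": the turn, a rotation vector about the tool's x, y, z in degrees, a list of three. A call has 1 to 8 rows; each row shifts and turns the commanded pose from where the row before left it, along the tool's axes as they then stand; what a row does not reach is not made up. A row lasts 1/8 s, in which the tool goes at most 62.5 mm and 10.7 degrees, less where a joint would pass 70% of its speed; a pose out of reach is approached as far as the arm can. A call with a gripper value outside its range is refused whole. "fingers" is the closure, from 0 (fully open) to 1 (shut), set as the call begins (left out, the last holds). The fingers move at their own pace and stop on an object; the grip force is fixed at half the most. Time passes only in rows, so rows that do not move let the fingers close. It gives the time, the measured TCP pose, the force, the opening and the grip force at its end, in the units of the state.
- robot.get_obs(): the state, without advancing time (a new reading comes with each control period).
- robot.get_image(name): name is "scene" or "top" or "wrist"; returns a dict with "frame" (384x512x3 uint8, red, green, blue), "camera_matrix" (3x3 intrinsics, pixels), "dist_coeffs" ([k1, k2, p1, p2, k3] as OpenCV has them; the pictures are not rectified), "camera_from_world" (4x4, takes a point from world to camera coordinates). Camera axes: x right, y down, z forward; pixel columns grow to the right and rows downward; lengths in m; the calibration is good to about 2 mm. A picture is of the moment at which its call begins. There is no depth.
- robot.hand_in(): hands the job in; it is judged then, once.
The state is a dict: "time_s": time; "q": joint angles; "qvel": joint speeds; "joint_torque": joint torques, N m; "tcp_pos": TCP position; "ee_rot": TCP orientation; "wrist_force": force on the tool from outside, world axes, zero at the start; "torque": the same for the moment, N m; "finger_gap": finger opening in m; "gripper_force": force on a finger pad.
Only numpy, scipy, OpenCV 4.12 (cv2) and the standard library are available. Lean on these libraries where they do the work, as an engineer would, in place of code of your own. Each camera call takes 0.05 s, during which the arm holds its last target. There are 200 camera calls.

## Working session

There is one attempt and no reset: what is moved stays moved. The work goes in short steps, Python scripts to look and compute and a tool call to move; the robot and the scene stay as the last step left them, time stands still between calls to the robot, and variables do not carry over. Pictures are saved under pics/ and viewed, at most 10 in all, crops included, and the job is handed in when it is done.

Besides the shell and the picture viewer there is one more tool, called after ">>>" by a JSON object that holds its "op" and its "data", one argument or row to a line. apply_moves: Moves the arm, as the interface text tells. Its arguments: {"type":"object","properties":{"deltas":{"type":"array","items":{"type":"object","properties":{"travel":{"type":"array","items":{"type":"number"}},"rotation":{"type":"array","items":{"type":"number"}}}}},"fingers":{"type":"number"}},"required":["deltas"]}

```bash
mkdir -p pics; cat > h.py <<'E'
import numpy as np,cv2,pickle
from cell import robot
def grab(n,tag):
    d=robot.get_image(n); pickle.dump(d,open(f'pics/{tag}.pkl','wb'))
    cv2.imwrite(f'pics/{tag}.png',d['frame'][:,:,::-1].copy()); return d
def load(tag): return pickle.load(open(f'pics/{tag}.pkl','rb'))
def ray(d,p):
    u=cv2.undistortPoints(np.array([[p]],float),np.array(d['camera_matrix']),np.array(d['dist_coeffs']))[0,0]
    T=np.array(d['camera_from_world']);R=T[:3,:3];c=-R.T@T[:3,3]
    return c,R.T@np.array([u[0],u[1],1.])
def onz(d,p,z):
    c,r=ray(d,p); return c+r*(z-c[2])/r[2]
def proj(d,P):
    T=np.array(d['camera_from_world'])
    return cv2.projectPoints(np.array(P,float).reshape(-1,3),cv2.Rodrigues(T[:3,:3])[0],T[:3,3],np.array(d['camera_matrix']),np.array(d['dist_coeffs']))[0][:,0]
def tri(d1,p1,d2,p2):
    A=0;b=0
    for d,p in((d1,p1),(d2,p2)):
        c,r=ray(d,p);r=r/np.linalg.norm(r);M=np.eye(3)-np.outer(r,r);A=A+M;b=b+M@c
    return np.linalg.solve(A,b)
E
python3 - <<'E'
from h import *
np.set_printoptions(precision=3,suppress=True)
a=grab('scene','s0');b=grab('top','t0')
cv2.imwrite('pics/b0.png',cv2.resize(np.vstack([a['frame'],b['frame']])[:,:,::-1],None,fx=.78,fy=.78))
for d in(a,b):
    T=np.array(d['camera_from_world']);print(-T[:3,:3].T@T[:3,3],T[2,:3])
o=robot.get_obs();print(o['time_s'],o['tcp_pos'],np.array(o['ee_rot']),o['finger_gap'])
E
```

```text
[ 0.872 -0.407  0.782] [-0.341  0.446 -0.827]
[ 0.4   -0.029  1.194] [ 0.161  0.015 -0.987]
0.1 [0.193 0.594 0.207] [[-0.951  0.31  -0.   ]
 [ 0.31   0.951 -0.001]
 [-0.    -0.001 -1.   ]] 0.08564142314860057
```

View pics/s0.png

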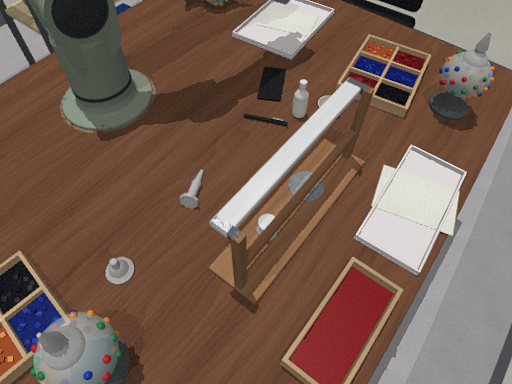

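View pics/t0.png

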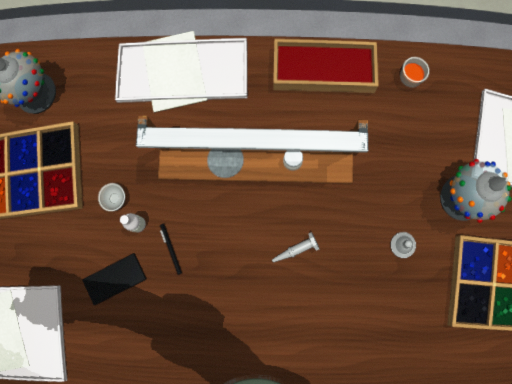

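The top view shows the finial with its foot at about (313,241) and its tip at (274,261). The disc is at (225,163), the jar at (293,159), and the board's front edge runs from (159,178) to (352,182). The glue is at (132,222) and the cap at (403,245). The scene view shows the finial foot at (190,200), its tip at (201,171), and the disc at (306,185).

```bash
python3 - <<'E'
from h import *
np.set_printoptions(precision=4,suppress=True)
b=load('t0');a=load('s0')
f=b['frame'];hsv=cv2.cvtColor(f,cv2.COLOR_RGB2HSV)
def comp(d,seed,box,smax=70,vmin=90):
    hsv=cv2.cvtColor(d['frame'],cv2.COLOR_RGB2HSV)
    m=((hsv[...,1]<smax)&(hsv[...,2]>vmin)).astype(np.uint8)
    k=np.zeros_like(m);x0,y0,x1,y1=box;k[y0:y1,x0:x1]=m[y0:y1,x0:x1]
    n,l,s,c=cv2.connectedComponentsWithStats(k);i=1+np.argmax(s[1:,4]);ys,xs=np.where(l==i);print('comp',s[i],c[i]);return np.c_[xs,ys].astype(float)
F={}
for n,d,box in(('t',b,(260,225,330,275)),('s',a,(170,160,215,215))):
    p=comp(d,None,box);c=p.mean(0);w,v=np.linalg.eigh(np.cov((p-c).T));ax=v[:,1];t=(p-c)@ax;e1=c+ax*t.min();e2=c+ax*t.max()
    print(n,c,e1,e2);F[n]=(e1,e2)
    W=[np.ptp(((p-c)@v[:,0])[(abs((t-t.min())/np.ptp(t)-q)<.05)]) for q in np.linspace(.05,.95,10)];print('w',np.array(W))
    for e in(e1,e2): print(onz(d,e,.017))
p=comp(b,None,(200,148,250,182),90,60);print('pad',onz(b,p.mean(0),.015),np.ptp(p,0))
# board mask
m=cv2.inRange(hsv,(5,80,110),(22,255,255));m[:150]=0;m[188:]=0;m[:,:150]=0;m[:,360:]=0
fr=[]
for x in list(range(165,203,2))+list(range(250,280,2))+list(range(308,348,2)):
    y=np.where(m[:,x])[0]
    if len(y): fr.append((x,y.max()))
fr=np.array(fr);pf=np.polyfit(fr[:,0],fr[:,1],1);print('front',pf,np.abs(np.polyval(pf,fr[:,0])-fr[:,1]).max())
for y in(165,170,175):
    x=np.where(m[y])[0];print(y,x.min(),x.max())
P=[onz(b,(x,np.polyval(pf,x)+.5),.012) for x in(170,255,340)];print(np.array(P))
for n,pp,z in(('jar',(293,156),.06),('glue',(125,219),.11),('cap',(403,244),.05)): print(n,onz(b,pp,z))
E
```

```text
comp [272 232  47  30 434] [297.9816 248.4147]
t [297.9816 248.4147] [315.625  240.0869] [271.8758 260.7369]
w [18.8389 11.1775  8.9926  8.9926  8.9926 10.2732  7.6108  6.2796  4.9485
  4.0441]
[ 0.469  -0.1302  0.017 ]
[ 0.4178 -0.0271  0.017 ]
comp [179 169  25  40 437] [191.8169 192.1625]
s [191.8169 192.1625] [201.5966 168.8309] [185.6578 206.8565]
w [ 3.689   5.5336  6.8424  9.46    8.6869  9.0735 13.     19.6932 19.3067
 15.2311]
[ 0.4241 -0.0314  0.017 ]
[ 0.4709 -0.1396  0.017 ]
comp [200 148  50  30 956] [225.0356 160.8546]
pad [0.6575 0.0932 0.015 ] [49. 29.]
front [  0.0232 173.8251] 0.9746234858559433
165 159 352
170 159 352
175 158 352
[[ 0.6118  0.228   0.012 ]
 [ 0.6114  0.0185  0.012 ]
 [ 0.6112 -0.1888  0.012 ]]
jar [ 0.6628 -0.0713  0.06  ]
glue [0.499  0.3054 0.11  ]
cap [ 0.4609 -0.3336  0.05  ]
```

```bash
cat > plan.py <<'E'
from h import *
from scipy.spatial.transform import Rotation as Ro
import math
def face(head,tilt=0):
    "tool z down, x along heading(deg); tilt lifts x up"
    z=Ro.from_euler('z',head,degrees=True); return (z*Ro.from_euler('y',-tilt,degrees=True)*Ro.from_matrix(np.array([[1,0,0],[0,-1,0],[0,0,-1.]]))).as_matrix()
def rows(targets,start=None,vmax=5.5,wmax=10):
    if start is None:
        o=robot.get_obs();start=(np.array(o['tcp_pos']),np.array(o['ee_rot']))
    p,R=start[0].copy(),start[1].copy();k=0
    for tp,tR in targets:
        tp=np.array(tp,float);w=(Ro.from_matrix(R.T@tR)).as_rotvec(degrees=True)
        n=max(1,math.ceil(np.linalg.norm(tp-p)*100/vmax-1e-6),math.ceil(np.linalg.norm(w)/wmax-1e-6))
        for i in range(n):
            t=np.round(R.T@(tp-p)/(n-i)*100,2);w=np.round(Ro.from_matrix(R.T@tR).as_rotvec(degrees=True)/(n-i),1)
            p=p+R@t/100;R=R@Ro.from_rotvec(w,degrees=True).as_matrix()
            if k%8==0:print('--')
            k+=1
            print('{"travel":%s,"rotation":%s},'%((t+0).tolist(),(w+0).tolist()))
    print(p,R.round(3).tolist())
E
python3 - <<'E'
from plan import *
rows([([.40,.33,.24],face(140)),([.435,-.075,.19],face(116))])
E
```

```text
--
{"travel":[-3.97, -2.67, -0.47],"rotation":[0.0, 0.0, 3.1]},
{"travel":[-4.11, -2.45, -0.47],"rotation":[0.0, 0.0, 3.1]},
{"travel":[-4.24, -2.23, -0.46],"rotation":[0.0, 0.0, 3.2]},
{"travel":[-4.36, -1.99, -0.47],"rotation":[0.0, 0.0, 3.1]},
{"travel":[-4.46, -1.75, -0.46],"rotation":[0.0, 0.0, 3.2]},
{"travel":[-4.55, -1.5, -0.47],"rotation":[0.0, 0.0, 3.1]},
{"travel":[-4.62, -1.24, -0.46],"rotation":[-0.1, 0.0, 3.2]},
{"travel":[-3.59, -3.6, 0.62],"rotation":[0.0, 0.0, 3.0]},
--
{"travel":[-3.78, -3.4, 0.62],"rotation":[0.0, 0.0, 3.0]},
{"travel":[-3.95, -3.2, 0.62],"rotation":[0.0, 0.0, 3.0]},
{"travel":[-4.11, -2.99, 0.63],"rotation":[0.0, 0.0, 3.0]},
{"travel":[-4.26, -2.77, 0.62],"rotation":[0.0, 0.0, 3.0]},
{"travel":[-4.4, -2.54, 0.63],"rotation":[0.0, 0.0, 3.0]},
{"travel":[-4.52, -2.31, 0.62],"rotation":[0.0, 0.0, 3.0]},
{"travel":[-4.64, -2.07, 0.63],"rotation":[0.1, 0.0, 3.0]},
[ 0.43498925 -0.07496695  0.18996159] [[-0.438, 0.899, -0.001], [0.899, 0.438, -0.0], [-0.0, -0.001, -1.0]]
```

>>> {"op": "apply_moves", "data": {
  "deltas": [
    {"travel":[-3.97,-2.67,-0.47],"rotation":[0,0,3.1]},
    {"travel":[-4.1,-2.45,-0.47],"rotation":[0,0,3.1]},
    {"travel":[-4.24,-2.23,-0.46],"rotation":[0,0,3.2]},
    {"travel":[-4.36,-2.0,-0.47],"rotation":[0,0,3.1]},
    {"travel":[-4.46,-1.75,-0.46],"rotation":[0,0,3.2]},
    {"travel":[-4.55,-1.5,-0.47],"rotation":[0,0,3.1]},
    {"travel":[-4.62,-1.24,-0.46],"rotation":[0,0,3.2]},
    {"travel":[-3.6,-3.6,0.62],"rotation":[0,0,3.0]}
  ],
  "fingers": 0
}}

```text
time_s: 1.1
tcp_pos: [0.4059, 0.2784, 0.2342]
ee_rot: [[-0.729, 0.684, 0.001], [0.684, 0.729, 0.0], [-0.0, 0.001, -1.0]]
wrist_force: [0.6, 0.5, -0.7]
finger_gap: 0.0854
gripper_force: 0.0
```

>>> {"op": "apply_moves", "data": {
  "deltas": [
    {"travel":[-3.78,-3.4,0.62],"rotation":[0,0,3.0]},
    {"travel":[-3.95,-3.2,0.62],"rotation":[0,0,3.0]},
    {"travel":[-4.1,-3.0,0.63],"rotation":[0,0,3.0]},
    {"travel":[-4.26,-2.77,0.62],"rotation":[0,0,3.0]},
    {"travel":[-4.4,-2.54,0.63],"rotation":[0,0,3.0]},
    {"travel":[-4.52,-2.3,0.62],"rotation":[0,0,3.0]},
    {"travel":[-4.64,-2.07,0.63],"rotation":[0,0,3.0]},
    {"travel":[0,0,0],"rotation":[0,0,0]}
  ]
}}

```text
time_s: 2.1
tcp_pos: [0.4344, -0.078, 0.1901]
ee_rot: [[-0.432, 0.902, -0.001], [0.902, 0.432, -0.001], [-0.001, -0.001, -1.0]]
wrist_force: [0.1, 0.9, 0.3]
finger_gap: 0.0852
gripper_force: 0.0
```

```bash
python3 - <<'E'
from plan import *
np.set_printoptions(precision=4,suppress=True)
d=grab('wrist','w1');o=robot.get_obs();print(o['time_s'],o['tcp_pos'],o['ee_rot'],o['q'])
T=np.array(d['camera_from_world']);print(-T[:3,:3].T@T[:3,3])
print(proj(d,[[.4527,-.0975,.017],[.4178,-.0271,.005],[.469,-.13,.022]]))
E
```

```text
2.15 [ 0.4346 -0.076   0.1901] [[-0.4352  0.9004 -0.0007]
 [ 0.9004  0.4352 -0.0003]
 [ 0.     -0.0008 -1.    ]] [-0.2967  0.2722  0.4055  2.0953 -0.1476  0.8013  0.6487]
[ 0.4016 -0.0115  0.3565]
[[262.8023 192.3175]
 [262.1842 129.9254]
 [263.1912 219.712 ]]
```

View pics/w1.png

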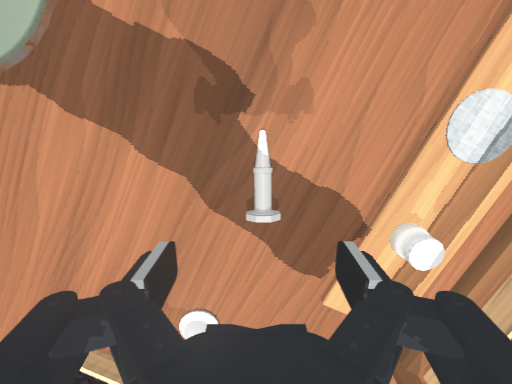

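The wrist view shows the finial upright in the image, with its tip at (263,129), its collar near y=171 and its foot at about y=215. The predicted neck point (263,192) falls midway along the neck, so the estimate holds. The disc is at (485,125).

```bash
python3 - <<'E'
from plan import *
np.set_printoptions(precision=4,suppress=True)
b=load('t0');w=load('w1');f=w['frame']
hsv=cv2.cvtColor(f,cv2.COLOR_RGB2HSV);m=((hsv[...,1]<60)&(hsv[...,2]>90)).astype(np.uint8);k=m*0;k[80:170,435:512]=m[80:170,435:512]
c=max(cv2.findContours(k,0,1)[0],key=cv2.contourArea)[:,0];c=c[c[:,0]<505]
P=np.array([onz(w,p,.015)[:2] for p in c.astype(float)])
A=np.c_[2*P,np.ones(len(P))];s=np.linalg.lstsq(A,(P**2).sum(1),rcond=None)[0];print('pad fit',s[:2],np.sqrt(s[2]+s[:2]@s[:2]))
print('board ends',onz(b,(158.5,170),.012),onz(b,(352.5,170),.012))
m2=((hsv[...,1]<60)&(hsv[...,2]>90));
for y in(135,150,180,190,200,205): x=np.where(m2[y,235:295])[0]+235;print(y,x.min(),x.max(),x.mean())
rows([([.4527,-.0975,.10],face(116)),([.4527,-.0975,.002],face(116))])
E
```

```text
pad fit [0.6599 0.0938] 0.04424817993817714
board ends [0.632  0.2583 0.012 ] [ 0.6424 -0.2198  0.012 ]
135 259 266 262.5
150 257 267 262.0
180 254 271 262.5
190 254 271 262.5
200 254 271 262.5
205 254 271 262.5
--
{"travel":[-1.36, 0.35, 4.51],"rotation":[0.0, 0.0, -0.1]},
{"travel":[-1.36, 0.35, 4.5],"rotation":[0.0, 0.0, -0.1]},
{"travel":[0.0, 0.0, 4.9],"rotation":[0.0, 0.0, 0.0]},
{"travel":[0.0, 0.01, 4.9],"rotation":[0.0, 0.0, 0.0]},
[ 0.4527 -0.0975  0.002 ] [[-0.438, 0.899, -0.001], [0.899, 0.438, -0.0], [0.0, -0.001, -1.0]]
```

>>> {"op": "apply_moves", "data": {
  "deltas": [
    {"travel":[-1.36,0.35,4.5],"rotation":[0,0,0]},
    {"travel":[-1.36,0.35,4.5],"rotation":[0,0,0]},
    {"travel":[0,0,3.0],"rotation":[0,0,0]},
    {"travel":[0,0,3.0],"rotation":[0,0,0]},
    {"travel":[0,0,2.0],"rotation":[0,0,0]},
    {"travel":[0,0,1.5],"rotation":[0,0,0]},
    {"travel":[0,0,0],"rotation":[0,0,0]}
  ]
}}

```text
time_s: 3.02
tcp_pos: [0.4528, -0.0955, 0.0048]
ee_rot: [[-0.438, 0.899, -0.001], [0.899, 0.438, 0.0], [0.001, -0.001, -1.0]]
wrist_force: [0.1, -0.1, 0.4]
finger_gap: 0.0853
gripper_force: 0.0
```

>>> {"op": "apply_moves", "data": {
  "deltas": [
    {"travel":[0,0,0.2],"rotation":[0,0,0]},
    {"travel":[0,0,0],"rotation":[0,0,0]},
    {"travel":[0,0,0],"rotation":[0,0,0]},
    {"travel":[0,0,0],"rotation":[0,0,0]},
    {"travel":[0,0,0],"rotation":[0,0,0]},
    {"travel":[0,0,0],"rotation":[0,0,0]},
    {"travel":[0,0,0],"rotation":[0,0,0]},
    {"travel":[0,0,0],"rotation":[0,0,0]}
  ],
  "fingers": 1
}}

```text
time_s: 4.03
tcp_pos: [0.4542, -0.0957, 0.0045]
ee_rot: [[-0.438, 0.899, 0.002], [0.899, 0.438, 0.001], [-0.0, 0.002, -1.0]]
wrist_force: [-1.5, 6.1, 29.4]
finger_gap: -0.0001
gripper_force: 14.5
```

```bash
python3 - <<'E'
from h import *
a=grab('scene','s1');b=grab('top','t1');w=grab('wrist','w2')
c=lambda f,x,y:cv2.resize(f[y:y+110,x:x+130],(520,440),interpolation=cv2.INTER_CUBIC)
i=np.hstack([cv2.resize(c(a['frame'],120,140),(390,330)),cv2.resize(c(b['frame'],230,190),(390,330))])
cv2.imwrite('pics/c1.png',np.vstack([i,np.hstack([cv2.resize(w['frame'],(340,255)),np.zeros((255,440,3),np.uint8)])])[:,:,::-1])
o=robot.get_obs();print(o['finger_gap'],o['gripper_force'],o['tcp_pos'],o['wrist_force'])
E
```

```text
-0.0003985891521991766 14.508272409439087 [ 0.45419713 -0.09569196  0.00447146] [-1.16649361  5.47996913 28.12249892]
```

View pics/c1.png

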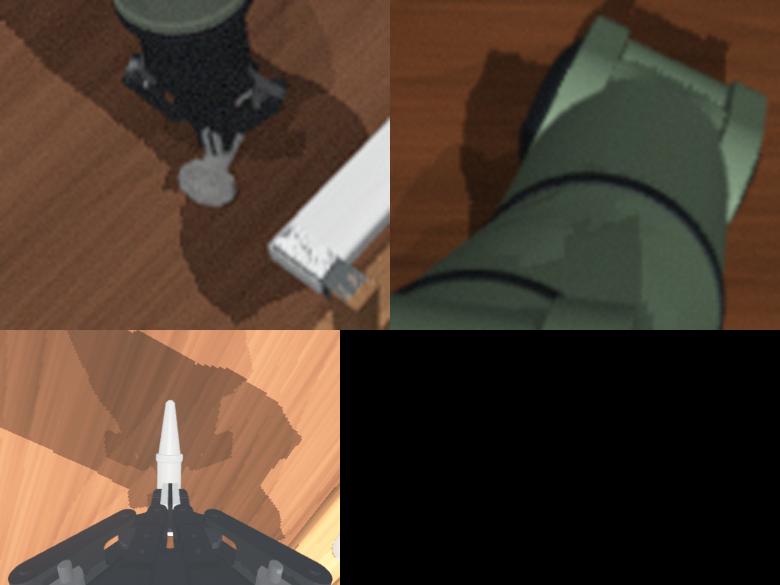

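The scene crop shows the fingers around the neck and the foot still flat. The wrist crop shows the neck centred, but the fingers almost meeting over it. I'll zoom in.

```bash
python3 - <<'E'
from h import *
a=load('s1');w=load('w2')
cv2.imwrite('pics/c2.png',np.hstack([cv2.resize(w['frame'][200:340,180:330],(450,420),interpolation=cv2.INTER_CUBIC),cv2.resize(a['frame'][160:220,165:215],(350,420),interpolation=cv2.INTER_CUBIC)])[:,:,::-1])
E
```

```text
(no output)
```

View pics/c2.png

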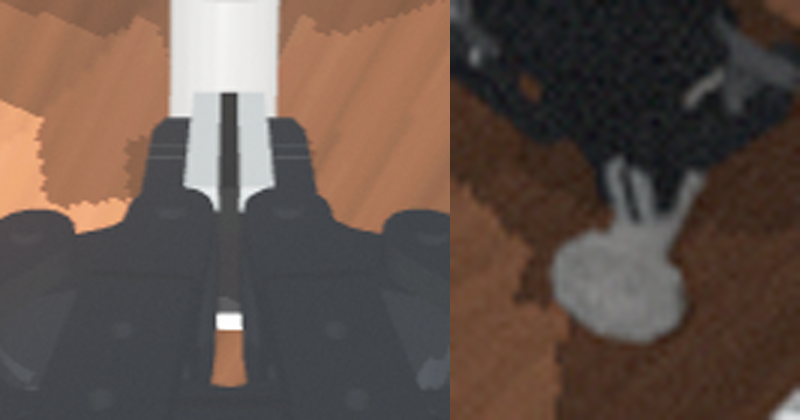

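The crops show the pads splayed in a V around the neck, because contact was too near the tips. I'll reopen, go lower, and close in stages.

>>> {"op": "apply_moves", "data": {
  "deltas": [
    {"travel":[0,0,0],"rotation":[0,0,0]},
    {"travel":[0,0,0],"rotation":[0,0,0]},
    {"travel":[0,0,0],"rotation":[0,0,0]},
    {"travel":[0,0,0],"rotation":[0,0,0]}
  ],
  "fingers": 0.4
}}

```text
time_s: 4.68
tcp_pos: [0.4531, -0.0963, 0.0034]
ee_rot: [[-0.438, 0.899, -0.0], [0.899, 0.438, -0.0], [-0.0, -0.0, -1.0]]
wrist_force: [0.2, -0.2, 0.4]
finger_gap: 0.0511
gripper_force: 0.0
```

```bash
python3 - <<'E'
from h import *
w=grab('wrist','w3');o=robot.get_obs();print(o['finger_gap'],o['tcp_pos'],o['wrist_force'])
print(proj(w,[[.4527,-.0975,.017],[.4178,-.0271,.005]]),proj(load('w2'),[[.4527,-.0975,.017],[.4178,-.0271,.005],[.42,-.0283,.006]]))
cv2.imwrite('pics/c3.png',w['frame'][:,:,::-1])
E
```

```text
0.051108078945457616 [ 0.45310766 -0.09621718  0.00335097] [-0.18843169  0.5016846   0.3697996 ]
[[255.88158636 239.20451207]
 [254.81447193 106.25543911]] [[254.01237426 238.5067333 ]
 [252.84054098 106.38981569]
 [255.34153335 110.04584298]]
```

View pics/c3.png

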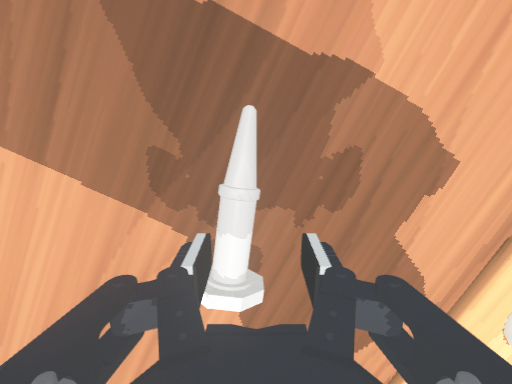

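The finial has turned by a few degrees and moved left in the view: tip (250,107), collar (239,191), foot (235,288). I'll re-measure it.

```bash
python3 - <<'E'
from plan import *
np.set_printoptions(precision=4,suppress=True)
w=load('w3');hsv=cv2.cvtColor(w['frame'],cv2.COLOR_RGB2HSV)
m=(hsv[...,1]<45)&(hsv[...,2]>150)
L=[]
for y in range(108,262,8):
    x=np.where(m[y,180:(290 if y<225 else 270)])[0]+180
    x=x[np.abs(x-np.median(x))<25];L.append((x.mean(),y));print(y,x.min(),x.max(),np.round(onz(w,(x.mean(),y),.017)[:2],4))
tip=onz(w,(249.5,107),.006);q=onz(w,(237.5,208),.02)
col=onz(w,(239.5,191),.0135);print(tip,col,np.linalg.norm(tip-col)) # expect 50.5mm
R=np.array(robot.get_obs()['ee_rot']);t=np.array(robot.get_obs()['tcp_pos'])
for y in(205,215):
    x=np.where(m[y,190:290])[0]+190;print(onz(w,(x.mean(),y),.016),R.T@(onz(w,(x.mean(),y),.016)-t))
d=tip-col;print('heading',np.degrees(np.arctan2(d[1],d[0])))
E
```

```text
108 243 254 [ 0.4153 -0.0296]
116 241 256 [ 0.4171 -0.0333]
124 239 256 [ 0.4184 -0.0374]
132 236 256 [ 0.4195 -0.0416]
140 234 256 [ 0.4208 -0.0457]
148 232 256 [ 0.4222 -0.05  ]
156 230 256 [ 0.4236 -0.0543]
164 228 256 [ 0.425  -0.0586]
172 226 256 [ 0.4265 -0.0631]
180 224 256 [ 0.428  -0.0676]
188 218 257 [ 0.4287 -0.0726]
196 220 259 [ 0.4318 -0.0765]
204 219 255 [ 0.4325 -0.0817]
212 219 254 [ 0.4344 -0.0864]
220 217 253 [ 0.4357 -0.0915]
228 217 252 [ 0.4377 -0.0964]
236 204 251 [ 0.4389 -0.1018]
244 215 250 [ 0.441  -0.1068]
252 214 249 [ 0.4428 -0.1121]
260 213 248 [ 0.4446 -0.1176]
[ 0.4152 -0.0288  0.006 ] [ 0.4307 -0.0748  0.0135] 0.049064979275565704
[ 0.4329 -0.0826  0.016 ] [ 0.0211 -0.0122 -0.0126]
[ 0.435  -0.0887  0.016 ] [ 0.0147 -0.013  -0.0126]
heading 108.63258616051921
```

```bash
python3 - <<'E'
from plan import *
rows([([.4392,-.1018,.003],face(108.5))],vmax=1.0)
E
```

```text
--
{"travel":[0.05, -0.75, 0.02],"rotation":[0.0, 0.0, 3.7]},
{"travel":[0.01, -0.75, 0.02],"rotation":[0.0, 0.0, 3.8]},
[ 0.43916618 -0.10179833  0.00295294] [[-0.317, 0.949, -0.0], [0.949, 0.317, -0.0], [-0.0, -0.0, -1.0]]
```

>>> {"op": "apply_moves", "data": {
  "deltas": [
    {"travel":[0.05,-0.75,0],"rotation":[0,0,3.7]},
    {"travel":[0,-0.75,0],"rotation":[0,0,3.8]},
    {"travel":[0,0,0.3],"rotation":[0,0,0]},
    {"travel":[0,0,0.2],"rotation":[0,0,0]},
    {"travel":[0,0,0],"rotation":[0,0,0]}
  ],
  "fingers": 0.4
}}

```text
time_s: 5.35
tcp_pos: [0.4393, -0.1018, -0.0018]
ee_rot: [[-0.317, 0.948, -0.0], [0.948, 0.317, 0.0], [0.0, -0.0, -1.0]]
wrist_force: [0.3, 0.0, 0.0]
finger_gap: 0.051
gripper_force: 0.0
```

>>> {"op": "apply_moves", "data": {
  "deltas": [
    {"travel":[0,0,0],"rotation":[0,0,0]},
    {"travel":[0,0,0],"rotation":[0,0,0]},
    {"travel":[0,0,0],"rotation":[0,0,0]},
    {"travel":[0,0,0],"rotation":[0,0,0]}
  ],
  "fingers": 0.7
}}

```text
time_s: 5.85
tcp_pos: [0.4393, -0.1018, -0.0016]
ee_rot: [[-0.317, 0.949, 0.0], [0.949, 0.317, -0.0], [-0.0, 0.0, -1.0]]
wrist_force: [0.4, 0.4, -0.6]
finger_gap: 0.0254
gripper_force: 0.0
```

```bash
python3 - <<'E'
from h import *
w=grab('wrist','w4');o=robot.get_obs();print(o['finger_gap'],o['tcp_pos'],o['wrist_force'])
cv2.imwrite('pics/c4.png',w['frame'][:,:,::-1])
E
```

```text
0.025761106070675874 [ 0.43926459 -0.10181488 -0.00157759] [ 0.85869195 -0.12792367  0.4827325 ]
```

View pics/c4.png

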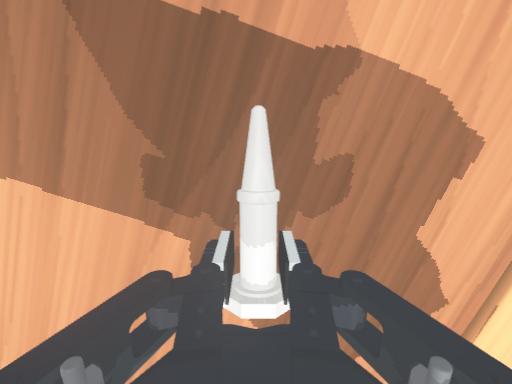

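The fingers now straddle the neck symmetrically (pads at x=227 and 291, neck at 258), with nothing touching. I'll go slightly lower and close gently.

>>> {"op": "apply_moves", "data": {
  "deltas": [
    {"travel":[0,0,0.1],"rotation":[0,0,0]},
    {"travel":[0,0,0.1],"rotation":[0,0,0]},
    {"travel":[0,0,0],"rotation":[0,0,0]}
  ]
}}

```text
time_s: 6.28
tcp_pos: [0.4392, -0.1018, -0.0037]
ee_rot: [[-0.317, 0.949, -0.0], [0.949, 0.317, 0.0], [0.0, -0.0, -1.0]]
wrist_force: [-0.0, 0.1, -0.4]
finger_gap: 0.0254
gripper_force: 0.0
```

>>> {"op": "apply_moves", "data": {
  "deltas": [
    {"travel":[0,0,0],"rotation":[0,0,0]},
    {"travel":[0,0,0],"rotation":[0,0,0]},
    {"travel":[0,0,0],"rotation":[0,0,0]},
    {"travel":[0,0,0],"rotation":[0,0,0]}
  ],
  "fingers": 0.78
}}

```text
time_s: 6.78
tcp_pos: [0.4394, -0.1018, -0.0035]
ee_rot: [[-0.317, 0.949, 0.0], [0.949, 0.317, -0.0], [-0.0, 0.0, -1.0]]
wrist_force: [0.6, 1.5, 3.1]
finger_gap: 0.0197
gripper_force: 23.4
```

>>> {"op": "apply_moves", "data": {
  "deltas": [
    {"travel":[0,0,-0.5],"rotation":[0,0,0]},
    {"travel":[0,0,-1.0],"rotation":[0,0,0]},
    {"travel":[0,0,-2.0],"rotation":[0,0,0]},
    {"travel":[0,0,-2.0],"rotation":[0,0,0]},
    {"travel":[0,0,0],"rotation":[0,0,0]}
  ],
  "fingers": 0.8
}}

```text
time_s: 7.4
tcp_pos: [0.44, -0.1018, 0.0528]
ee_rot: [[-0.317, 0.948, 0.002], [0.948, 0.317, -0.0], [-0.001, 0.002, -1.0]]
wrist_force: [0.0, -0.2, -0.9]
finger_gap: 0.0179
gripper_force: 41.9
```

```bash
python3 - <<'E'
from plan import *
w=grab('wrist','w5');o=robot.get_obs();print(o['finger_gap'],o['gripper_force'],o['tcp_pos'],o['wrist_force'],o['q'])
cv2.imwrite('pics/c5.png',w['frame'][:,:,::-1])
R=face(0,45);g=lambda x,z:np.array([x,.0935,z])+R[:,2]*.0205
rows([([.47,0.0,.17],face(55,20)),(g(.56,.10),R)])
print(g(.56,.10))
E
```

```text
0.018116238646767365 41.885982155799866 [ 0.43961305 -0.10169869  0.05197935] [ 0.12837714 -0.3589622  -1.54855221] [-0.14644489  0.54476949  0.31694019  2.18097544 -0.36938487  0.46420741
  0.78263899]
--
{"travel":[1.45, 1.02, -1.97],"rotation":[-1.5, 3.1, 8.8]},
{"travel":[1.69, 0.83, -1.86],"rotation":[-1.6, 3.1, 8.8]},
{"travel":[1.9, 0.6, -1.74],"rotation":[-1.5, 3.1, 8.8]},
{"travel":[2.06, 0.34, -1.62],"rotation":[-1.6, 3.1, 8.8]},
{"travel":[2.18, 0.06, -1.5],"rotation":[-1.5, 3.1, 8.9]},
{"travel":[2.24, -0.25, -1.37],"rotation":[-1.6, 3.0, 8.8]},
{"travel":[1.42, 0.46, 1.8],"rotation":[-4.3, 3.3, 6.7]},
{"travel":[1.35, 0.16, 1.9],"rotation":[-4.2, 3.3, 6.7]},
--
{"travel":[1.24, -0.14, 1.98],"rotation":[-4.3, 3.3, 6.7]},
{"travel":[1.09, -0.43, 2.03],"rotation":[-4.2, 3.3, 6.7]},
{"travel":[0.91, -0.69, 2.04],"rotation":[-4.3, 3.3, 6.7]},
{"travel":[0.69, -0.94, 2.03],"rotation":[-4.2, 3.3, 6.6]},
{"travel":[0.46, -1.15, 1.98],"rotation":[-4.3, 3.3, 6.7]},
[0.57451264 0.09349625 0.0854769 ] [[0.707, -0.001, 0.708], [-0.001, -1.0, -0.001], [0.708, -0.0, -0.707]]
[0.57449569 0.0935     0.08550431]
```

View pics/c5.png

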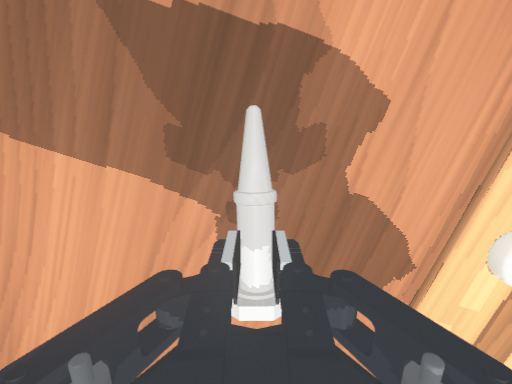

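The finial is held square in the pads (tip (253,107), foot (256,312)) and has lifted clear of the table. Next I'll carry it to the rack.

>>> {"op": "apply_moves", "data": {
  "deltas": [
    {"travel":[1.45,1.02,-1.97],"rotation":[-1.5,3.1,8.8]},
    {"travel":[1.7,0.83,-1.86],"rotation":[-1.6,3.1,8.8]},
    {"travel":[1.9,0.6,-1.74],"rotation":[-1.5,3.1,8.8]},
    {"travel":[2.06,0.34,-1.62],"rotation":[-1.6,3.1,8.8]},
    {"travel":[2.18,0.06,-1.5],"rotation":[-1.5,3.1,8.9]},
    {"travel":[2.24,-0.25,-1.37],"rotation":[-1.6,3.0,8.8]},
    {"travel":[1.42,0.46,1.8],"rotation":[-4.3,3.3,6.7]},
    {"travel":[1.35,0.16,1.9],"rotation":[-4.2,3.3,6.7]}
  ],
  "fingers": 0.79
}}

```text
time_s: 8.45
tcp_pos: [0.4992, 0.0265, 0.1453]
ee_rot: [[0.676, 0.636, 0.372], [0.583, -0.77, 0.258], [0.45, 0.043, -0.892]]
wrist_force: [3.0, 0.8, -0.3]
finger_gap: 0.0181
gripper_force: 40.0
```

>>> {"op": "apply_moves", "data": {
  "deltas": [
    {"travel":[1.24,-0.14,1.98],"rotation":[-4.3,3.3,6.7]},
    {"travel":[1.1,-0.43,2.03],"rotation":[-4.2,3.3,6.7]},
    {"travel":[0.9,-0.7,2.04],"rotation":[-4.3,3.3,6.7]},
    {"travel":[0.7,-0.94,2.03],"rotation":[-4.2,3.3,6.6]},
    {"travel":[0.46,-1.15,1.98],"rotation":[-4.3,3.3,6.7]},
    {"travel":[0,0,0],"rotation":[0,0,0]},
    {"travel":[0,0,0],"rotation":[0,0,0]}
  ]
}}

```text
time_s: 9.32
tcp_pos: [0.5574, 0.0551, 0.174]
ee_rot: [[0.827, 0.288, 0.483], [0.257, -0.958, 0.131], [0.501, 0.015, -0.866]]
wrist_force: [0.6, -0.3, -0.9]
finger_gap: 0.0183
gripper_force: 40.1
```

```bash
python3 - <<'E'
from plan import *
np.set_printoptions(precision=4,suppress=True)
o=robot.get_obs();print(o['time_s'],o['finger_gap'],o['gripper_force'],o['tcp_pos'],o['ee_rot'],o['wrist_force'],o['q'])
R=face(0,45);g=lambda x,z:np.array([x,.0935,z])+R[:,2]*.0205
w=grab('wrist','w6');s=grab('scene','s6');t=grab('top','t6')
i=np.hstack([cv2.resize(w['frame'],(400,300)),cv2.resize(s['frame'][90:240,200:400],(400,300))])
i2=np.hstack([cv2.resize(t['frame'][120:270,150:350],(400,300)),0*cv2.resize(w['frame'],(400,300))])
cv2.imwrite('pics/c6.png',np.vstack([i,i2])[:,:,::-1])
Rm=np.array(o['ee_rot']);print('neck',np.array(o['tcp_pos'])-Rm[:,2]*.0205)
rows([(g(.615,.08),R)],vmax=2)
# crossbar front edge, disc in wrist view
print(proj(w,[[.6815,y,.115] for y in(.0,.05,.0935,.14)]),proj(w,[[.661,.0935,.015]]))
E
```

```text
9.325 0.018295579245725422 40.06837606430054 [0.5574 0.0551 0.174 ] [[ 0.8268  0.2878  0.4833]
 [ 0.2566 -0.9576  0.1313]
 [ 0.5005  0.0154 -0.8656]] [ 0.6416 -0.3081 -0.9227] [-0.4596  0.3034  0.3423  2.2794 -1.263   0.1613 -0.2156]
neck [0.5475 0.0524 0.1918]
--
{"travel":[0.21, -0.27, 1.92],"rotation":[-1.3, 2.1, 2.0]},
{"travel":[0.13, -0.32, 1.91],"rotation":[-1.4, 2.1, 1.9]},
{"travel":[0.05, -0.37, 1.91],"rotation":[-1.3, 2.1, 2.0]},
{"travel":[-0.04, -0.42, 1.9],"rotation":[-1.4, 2.1, 1.9]},
{"travel":[-0.12, -0.46, 1.89],"rotation":[-1.3, 2.1, 2.0]},
{"travel":[-0.2, -0.5, 1.87],"rotation":[-1.4, 2.1, 1.9]},
{"travel":[-0.29, -0.53, 1.85],"rotation":[-1.3, 2.1, 2.0]},
[0.6295 0.0935 0.0655] [[0.707, 0.0, 0.707], [-0.0, -1.0, 0.001], [0.707, -0.001, -0.707]]
[[346.4311 127.8183]
 [296.7374 114.0176]
 [254.2641 102.2466]
 [209.6597  89.9094]] [[249.0938 157.5796]]
```

View pics/c6.png

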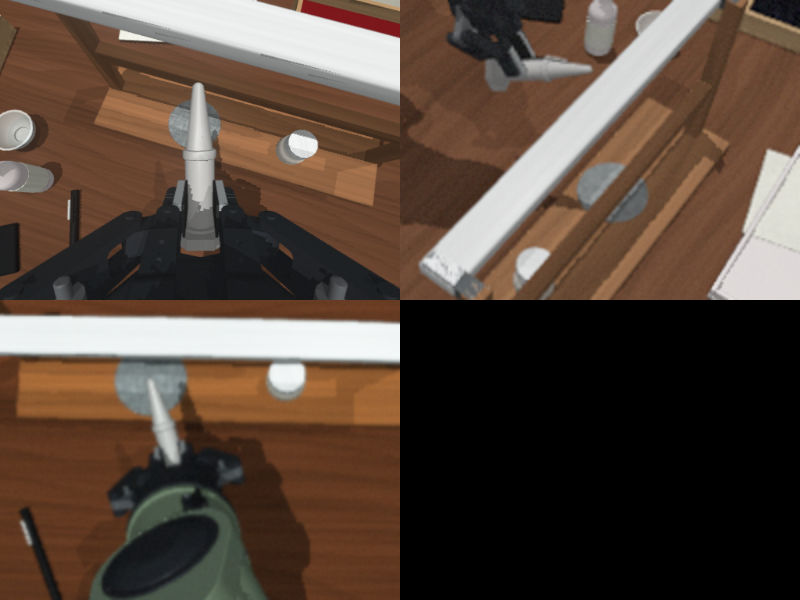

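The top and wrist crops show the arm stopped short of the rack, with the finial held firmly and its heading about 17° off. q5 and q6 are at their limits (-1.26 and 0.16). I'll fit a simple kinematic model to the recorded poses so I can choose a reachable tilt and approach.

```bash
cat > kin.py <<'E'
import numpy as np,itertools
from scipy.optimize import least_squares
from scipy.spatial.transform import Rotation as Ro
lo=np.array([-2.91,-.3,-1.5,.17,-1.26,.16,-2.52]);hi=np.array([2.91,2.13,1.42,2.43,4.41,1.93,2.52])
data=[([-0.2967,0.2722,0.4055,2.0953,-0.1476,0.8013,0.6487],[.4346,-.076,.1901],[[-.4352,.9004,-.0007],[.9004,.4352,-.0003],[0,-.0008,-1]]),
([-0.14644,0.54477,0.31694,2.18098,-0.36938,0.46421,0.78264],[.43961,-.1017,.05198],[[-.317,.948,.002],[.948,.317,0],[-.001,.002,-1]]),
([-0.4596,0.3034,0.3423,2.2794,-1.263,0.1613,-0.2156],[.5574,.0551,.174],[[.8268,.2878,.4833],[.2566,-.9576,.1313],[.5005,.0154,-.8656]]),
([-1.326,.521,-.036,1.599,.021,1.021,-.113],[.194,.594,.208],[[-.951,.31,0],[.31,.951,-.001],[0,-.001,-1]])]
def fk(q,s,L):
    d1,d3,d5,d7,a3,a5,a6,o1,o7=L
    z=lambda t:Ro.from_euler('z',t).as_matrix();y=lambda t:Ro.from_euler('y',t).as_matrix();e=np.array
    R=z(s[0]*q[0]+o1);p=e([0,0,d1]);R=R@y(s[1]*q[1]);p=p+R@e([0,0,d3]);R=R@z(s[2]*q[2]);p=p+R@e([a3,0,0]);R=R@y(s[3]*q[3])
    p=p+R@e([a5,0,d5]);R=R@z(s[4]*q[4])@y(s[5]*q[5]);p=p+R@e([a6,0,d7]);R=R@z(s[6]*q[6]+o7);return p,R
def res(L,s):
    r=[]
    for q,p,R in data:
        a,b=fk(q,s,L);r+=list((a-p)*3)+list((b-np.array(R)).ravel()*.5)
    return r
E
python3 - <<'E'
from kin import *
import json
best=[]
for s in itertools.product([1,-1],repeat=7):
    if s[1]<0: continue
    for o7 in(0,1.57,3.14,-1.57):
        L0=[.35,.42,.4,.25,0,0,0,0,o7]
        f=least_squares(res,L0,args=(s,),max_nfev=30);best.append((f.cost,s,f.x))
best.sort(key=lambda t:t[0])
for b in best[:4]:print(b[0],b[1],b[2].round(4))
json.dump([best[0][1],best[0][2].tolist()],open('kin.json','w'))
for q,p,R in data: a,b=fk(q,best[0][1],best[0][2]);print(a-p,np.abs(b-np.array(R)).max())
E
```

```text
0.001470964089267526 (-1, 1, -1, 1, -1, 1, -1) [ 0.3494  0.4944  0.4133  0.3344  0.034   0.0043  0.0019 -0.1028  1.4712]
0.001470964089267531 (-1, 1, -1, 1, -1, 1, -1) [ 0.3494  0.4944  0.4133  0.3344  0.034   0.0043  0.0019 -0.1028  1.4712]
0.0014709640892675365 (-1, 1, -1, 1, -1, 1, -1) [ 0.3494  0.4944  0.4133  0.3344  0.034   0.0043  0.0019 -0.1028  1.4712]
0.0014709640892686374 (-1, 1, -1, 1, -1, 1, -1) [ 0.3494  0.4944  0.4133  0.3344  0.034   0.0043  0.0019 -0.1028  1.4712]
[0.00616206 0.00679143 0.00187963] 0.003013988126442546
[-0.00362497  0.00623844 -0.00206311] 0.003112358462821929
[ 0.00040077 -0.00326956  0.00059203] 0.050348111146368044
[ 0.0035047  -0.00184533 -0.00040855] 0.0034954058214147765
```

```bash
cat > ik.py <<'E'
from kin import *
from plan import face
import json
S,L=json.load(open('kin.json'))
def ik(p,R,q0,reg=0.0,m=.05):
    def f(q):
        a,b=fk(q,S,L);return np.r_[(a-p)*10,(Ro.from_matrix(b.T@R)).as_rotvec()*3,reg*(q-q0)]
    s=least_squares(f,np.clip(q0,lo+m+1e-3,hi-m-1e-3),bounds=(lo+m,hi-m));a,b=fk(s.x,S,L)
    return s.x,np.linalg.norm(a-p)*1e3,np.degrees(np.linalg.norm(Ro.from_matrix(b.T@R).as_rotvec()))
def tcp(x,z,tilt,head=0,y=.0935):
    R=face(head,tilt);return np.array([x,y,z])+R[:,2]*.0205,R
E
python3 - <<'E'
from ik import *
np.set_printoptions(precision=2,suppress=True)
qn=np.array([-0.4596,0.3034,0.3423,2.2794,-1.21,0.22,-0.2156]);rng=np.random.default_rng(0)
for nm,x,z in(('place',.661,.051),('push',.63,.08),('pre',.60,.10)):
  for tilt in(35,40,45):
    p,R=tcp(x,z,tilt);sol=[ik(p,R,qn,.002)]
    for i in range(25): sol.append(ik(p,R,rng.uniform(lo+.1,hi-.1)))
    print(nm,tilt,'local',sol[0][0],np.round(sol[0][1:],1));g=[s[0] for s in sol if s[1]<1 and s[2]<.5]
    g.sort(key=lambda q:np.abs(q-qn).max())
    for q in g[:3]:print('   ',q)
E
```

```text
place 35 local [-0.7   0.77  0.53  1.92 -1.21  0.21 -0.81] [19.3  8.7]
    [ 0.12  0.8  -0.53  2.07  2.22  0.5   2.43]
    [-0.02  0.76 -0.35  2.07  2.32  0.41  2.25]
    [-0.07  0.75 -0.29  2.07  2.37  0.38  2.17]
place 40 local [-0.76  0.78  0.59  1.91 -1.21  0.21 -0.85] [28.  12.7]
    [ 0.31  0.94 -0.78  2.12  2.33  0.76  2.47]
    [ 0.3   0.94 -0.77  2.12  2.33  0.75  2.46]
    [ 0.3   0.93 -0.77  2.12  2.34  0.75  2.45]
place 45 local [-0.84  0.81  0.66  1.9  -1.21  0.21 -0.91] [36.6 16.7]
    [ 0.3   0.98 -0.77  2.17  2.49  0.87  2.34]
    [ 0.18  0.89 -0.6   2.17  2.55  0.78  2.17]
    [ 0.01  0.82 -0.39  2.17  2.64  0.7   1.96]
push 35 local [-0.76  0.69  0.58  2.   -1.21  0.21 -0.8 ] [19.4  8.5]
    [ 0.19  0.75 -0.63  2.15  2.16  0.55  2.47]
    [ 0.18  0.74 -0.62  2.15  2.17  0.54  2.46]
    [ 0.18  0.74 -0.62  2.15  2.17  0.54  2.46]
push 40 local [-0.83  0.7   0.64  2.   -1.21  0.21 -0.84] [28.3 12.4]
    [ 0.35  0.88 -0.84  2.21  2.29  0.79  2.46]
    [ 0.27  0.82 -0.74  2.21  2.33  0.72  2.37]
    [-0.01  0.7  -0.38  2.21  2.5   0.55  2.04]
push 45 local [-0.92  0.73  0.72  1.99 -1.21  0.21 -0.9 ] [37.1 16.3]
    [ 0.33  0.91 -0.82  2.25  2.46  0.9   2.33]
    [-0.05  0.73 -0.34  2.25  2.65  0.68  1.88]
    [-0.13  0.71 -0.23  2.25  2.71  0.65  1.78]
pre 35 local [-0.83  0.63  0.64  2.08 -1.21  0.21 -0.8 ] [20.1  8.5]
    [ 0.25  0.7  -0.71  2.23  2.14  0.58  2.47]
    [ 0.23  0.69 -0.69  2.23  2.14  0.57  2.46]
    [ 0.22  0.69 -0.68  2.23  2.15  0.56  2.45]
pre 40 local [-0.91  0.64  0.71  2.07 -1.21  0.21 -0.84] [29.2 12.4]
    [ 0.31  0.77 -0.79  2.28  2.3   0.74  2.36]
    [ 0.29  0.76 -0.77  2.28  2.31  0.73  2.34]
    [ 0.1   0.66 -0.52  2.28  2.43  0.6   2.13]
pre 45 local [-1.    0.67  0.79  2.07 -1.21  0.21 -0.9 ] [38.2 16.2]
    [ 0.47  0.99 -1.04  2.33  2.39  1.04  2.47]
    [ 0.39  0.89 -0.91  2.33  2.42  0.95  2.35]
    [-0.33  0.63 -0.02  2.33  2.83  0.62  1.56]
```

```bash
cat > path.py <<'E'
from ik import *
from plan import rows
np.set_printoptions(precision=2,suppress=True)
E
python3 - <<'E'
from path import *
q=np.array([-0.4596,0.3034,0.3423,2.2794,-1.21,0.22,-0.2156])
# A: back to down pose, then joint interpolation
qa,e1,e2=ik(np.array([.48,.0,.20]),face(100,0),np.array([-.15,.3,.2,2.1,0.1,.6,.7]),.05);print('A',qa,e1,e2)
for (x,z,t,y) in((.56,.13,40,.05),(.56,.13,40,.09),(.57,.11,45,.09),(.55,.13,45,.09)):
    p,R=tcp(x,z,t,0,y);qg,f1,f2=ik(p,R,np.array([-.33,.63,-.02,2.33,2.83,.62,1.56]),.01);print('G',x,z,t,qg,f1,f2)
p,R=tcp(.56,.13,40,0,.09);qg=ik(p,R,np.array([-.2,.6,-.1,2.25,2.6,.6,1.7]),.01)[0]
n=26;tg=[]
for i in range(1,n+1):
    qi=qa+(qg-qa)*i/n;a,b=fk(qi,S,L);g=a-b[:,2]*.0205;u=b@[1,0,-.16];tg.append((a,b))
    if i%3==2 or i==n:print(i,qi,a,'tip',g+.078*u,'z',b[:,2])
E
```

```text
A [-0.28  0.3   0.22  2.   -0.09  0.85  0.16] 0.04253898078063223 0.01526531918785001
G 0.56 0.13 40 [ 0.53  0.73 -0.96  2.38  2.26  0.74  2.47] 4.524902814468908 0.787923931516622
G 0.56 0.13 40 [-0.2   0.5  -0.18  2.38  2.63  0.47  1.8 ] 0.6978141964034659 0.12082197856836249
G 0.57 0.11 45 [ 0.49  0.97 -1.08  2.38  2.34  1.07  2.47] 6.349408507584958 0.9661183515206998
G 0.55 0.13 45 [ 0.47  0.85 -1.08  2.38  2.23  0.98  2.47] 17.2220644301932 2.889917383237744
2 [-0.27  0.32  0.17  2.03  0.12  0.82  0.29] [ 0.47 -0.04  0.19] tip [0.43 0.04 0.21] z [-0.02 -0.14 -0.99]
5 [-0.24  0.34  0.11  2.08  0.42  0.78  0.5 ] [ 0.47 -0.09  0.18] tip [ 0.4  -0.03  0.19] z [-0.   -0.32 -0.95]
8 [-0.22  0.37  0.05  2.12  0.72  0.74  0.7 ] [ 0.48 -0.12  0.17] tip [ 0.4  -0.1   0.19] z [ 0.08 -0.46 -0.89]
11 [-0.19  0.39 -0.02  2.16  1.02  0.71  0.91] [ 0.51 -0.13  0.17] tip [ 0.43 -0.14  0.2 ] z [ 0.19 -0.53 -0.83]
14 [-0.17  0.42 -0.08  2.21  1.32  0.67  1.11] [ 0.54 -0.12  0.17] tip [ 0.48 -0.16  0.21] z [ 0.33 -0.53 -0.78]
17 [-0.14  0.44 -0.15  2.25  1.62  0.63  1.32] [ 0.57 -0.09  0.16] tip [ 0.54 -0.15  0.22] z [ 0.47 -0.47 -0.75]
20 [-0.11  0.47 -0.21  2.29  1.92  0.59  1.53] [ 0.59 -0.04  0.15] tip [ 0.59 -0.09  0.22] z [ 0.57 -0.35 -0.74]
23 [-0.09  0.49 -0.27  2.34  2.22  0.56  1.73] [0.59 0.02 0.13] tip [ 0.62 -0.01  0.21] z [ 0.64 -0.19 -0.75]
26 [-0.06  0.52 -0.34  2.38  2.52  0.52  1.94] [0.57 0.09 0.11] tip [0.61 0.09 0.19] z [ 0.64 -0.   -0.77]
```

```bash
python3 - <<'E'
from path import *
rows([(np.array([.48,0.,.2]),face(95,0))])
E
```

```text
--
{"travel":[-0.72, 0.33, -0.74],"rotation":[2.4, -2.7, -8.5]},
{"travel":[-0.8, 0.19, -0.72],"rotation":[2.4, -2.7, -8.5]},
{"travel":[-0.85, 0.04, -0.68],"rotation":[2.4, -2.7, -8.5]},
{"travel":[-0.87, -0.12, -0.64],"rotation":[2.4, -2.8, -8.5]},
{"travel":[-0.87, -0.27, -0.59],"rotation":[2.3, -2.8, -8.5]},
{"travel":[-0.85, -0.43, -0.53],"rotation":[2.4, -2.7, -8.4]},
{"travel":[-0.8, -0.57, -0.48],"rotation":[2.3, -2.7, -8.5]},
{"travel":[-0.73, -0.7, -0.41],"rotation":[2.4, -2.8, -8.4]},
--
{"travel":[-0.64, -0.82, -0.35],"rotation":[2.3, -2.7, -8.5]},
[ 0.48 -0.    0.2 ] [[-0.088, 0.996, 0.001], [0.996, 0.088, 0.001], [0.001, 0.001, -1.0]]
```

>>> {"op": "apply_moves", "data": {
  "deltas": [
    {"travel":[-0.72,0.33,-0.74],"rotation":[2.4,-2.7,-8.5]},
    {"travel":[-0.8,0.19,-0.72],"rotation":[2.4,-2.7,-8.5]},
    {"travel":[-0.85,0.04,-0.68],"rotation":[2.4,-2.7,-8.5]},
    {"travel":[-0.87,-0.12,-0.64],"rotation":[2.4,-2.8,-8.5]},
    {"travel":[-0.87,-0.27,-0.6],"rotation":[2.3,-2.8,-8.5]},
    {"travel":[-0.85,-0.43,-0.53],"rotation":[2.4,-2.7,-8.4]},
    {"travel":[-0.8,-0.57,-0.48],"rotation":[2.3,-2.7,-8.5]},
    {"travel":[-0.73,-0.7,-0.4],"rotation":[2.4,-2.8,-8.4]}
  ]
}}

```text
time_s: 10.48
tcp_pos: [0.4886, 0.0059, 0.1974]
ee_rot: [[0.055, 0.998, 0.039], [0.997, -0.057, 0.047], [0.049, 0.036, -0.998]]
wrist_force: [-0.2, -0.8, -1.4]
finger_gap: 0.0185
gripper_force: 40.0
```

>>> {"op": "apply_moves", "data": {
  "deltas": [
    {"travel":[-0.64,-0.82,-0.35],"rotation":[2.3,-2.7,-8.5]},
    {"travel":[0,0,0],"rotation":[0,0,0]},
    {"travel":[0,0,0],"rotation":[0,0,0]}
  ]
}}

```text
time_s: 10.85
tcp_pos: [0.4802, 0.0009, 0.2]
ee_rot: [[-0.085, 0.996, 0.002], [0.996, 0.085, 0.002], [0.002, 0.002, -1.0]]
wrist_force: [0.4, 0.6, -2.1]
finger_gap: 0.0181
gripper_force: 40.0
```

```bash
cat > jp.py <<'E'
from path import *
from cell import robot
def joint_path(qg,n,show=3):
    o=robot.get_obs();q=np.array(o['q']);p0=np.array(o['tcp_pos']);R0=np.array(o['ee_rot'])
    print('q',q,'t',o['time_s'],'grip',o['gripper_force'],o['finger_gap']);a0,b0=fk(q,S,L);print('model err',(a0-p0)*1e3)
    tg=[]
    for i in range(1,n+1):
        qi=q+(qg-q)*i/n;a,b=fk(qi,S,L);a=a-(a0-p0)*(1-i/n);g=a-b[:,2]*.0205
        if i%show==0:print(i,qi,a,'tip',g+.078*(b@[1,0,-.16]),'z',b[:,2])
        tg.append((a,b))
    rows(tg)
E
python3 - <<'E'
from jp import *
p,R=tcp(.57,.10,40,0,.09);qg,e,f=ik(p,R,np.array([-.2,.6,-.1,2.25,2.6,.6,1.7]),.01);print(qg,e,f)
joint_path(qg,25)
E
```

```text
[-0.21  0.58 -0.16  2.36  2.7   0.53  1.73] 0.0004042340732614493 0.00017001776586878217
q [-0.57  0.35  0.57  2.   -0.25  0.86  0.22] t 10.85 grip 40.02356708049774 0.018111976951069052
model err [ 2.12 -1.54 -2.01]
3 [-0.53  0.37  0.49  2.04  0.11  0.82  0.4 ] [ 0.45 -0.07  0.18] tip [0.41 0.01 0.2 ] z [-0.06 -0.24 -0.97]
6 [-0.49  0.4   0.4   2.09  0.46  0.78  0.58] [ 0.45 -0.13  0.18] tip [ 0.39 -0.07  0.19] z [-0.04 -0.45 -0.89]
9 [-0.44  0.43  0.31  2.13  0.81  0.74  0.76] [ 0.48 -0.16  0.18] tip [ 0.4  -0.14  0.2 ] z [ 0.06 -0.6  -0.8 ]
12 [-0.4   0.46  0.22  2.17  1.17  0.7   0.95] [ 0.52 -0.17  0.18] tip [ 0.44 -0.18  0.21] z [ 0.22 -0.65 -0.73]
15 [-0.35  0.49  0.13  2.22  1.52  0.66  1.13] [ 0.56 -0.15  0.17] tip [ 0.51 -0.19  0.22] z [ 0.39 -0.61 -0.69]
18 [-0.31  0.52  0.05  2.26  1.87  0.63  1.31] [ 0.59 -0.09  0.15] tip [ 0.57 -0.14  0.22] z [ 0.54 -0.49 -0.68]
21 [-0.27  0.55 -0.04  2.3   2.23  0.59  1.49] [ 0.61 -0.02  0.12] tip [ 0.62 -0.06  0.2 ] z [ 0.64 -0.3  -0.71]
24 [-0.22  0.57 -0.13  2.35  2.58  0.55  1.67] [0.59 0.06 0.09] tip [0.63 0.05 0.17] z [ 0.66 -0.0
[... 2454 characters left out ...]
, -0.74, -0.09],"rotation":[1.8, -1.2, -4.8]},
--
{"travel":[-1.09, -0.84, -0.05],"rotation":[1.7, -1.2, -4.8]},
{"travel":[-1.14, -0.88, -0.1],"rotation":[1.9, -1.1, -4.8]},
{"travel":[-1.06, -0.98, -0.05],"rotation":[1.8, -1.1, -4.7]},
{"travel":[-1.09, -1.02, -0.11],"rotation":[2.0, -1.0, -4.7]},
{"travel":[-1.0, -1.11, -0.06],"rotation":[2.0, -1.0, -4.8]},
{"travel":[-1.01, -1.16, -0.12],"rotation":[2.1, -0.9, -4.7]},
{"travel":[-0.92, -1.25, -0.06],"rotation":[2.0, -0.9, -4.7]},
{"travel":[-0.91, -1.29, -0.12],"rotation":[2.2, -0.7, -4.7]},
--
{"travel":[-0.81, -1.37, -0.05],"rotation":[2.2, -0.7, -4.7]},
[0.58 0.09 0.08] [[0.766, 0.001, 0.643], [0.001, -1.0, 0.0], [0.643, 0.0, -0.766]]
```

```bash
sed -i 's/rows(tg)/rows(tg,wmax=10.5)/' jp.py; python3 - <<'E'
from jp import *
p,R=tcp(.57,.10,40,0,.09);qg,e,f=ik(p,R,np.array([-.2,.6,-.1,2.25,2.6,.6,1.7]),.01)
joint_path(qg,26,99)
E
```

```text
q [-0.57  0.35  0.57  2.   -0.25  0.86  0.22] t 10.85 grip 40.02356708049774 0.018111976951069052
model err [ 2.12 -1.54 -2.01]
--
{"travel":[-2.15, -1.36, 0.9],"rotation":[2.4, -4.3, -8.0]},
{"travel":[-1.91, -1.33, 0.85],"rotation":[2.5, -4.0, -8.4]},
{"travel":[-1.68, -1.3, 0.82],"rotation":[2.6, -3.8, -8.6]},
{"travel":[-1.5, -1.22, 0.76],"rotation":[2.7, -3.5, -8.8]},
{"travel":[-1.34, -1.12, 0.71],"rotation":[2.6, -3.2, -8.9]},
{"travel":[-1.21, -1.01, 0.66],"rotation":[2.6, -3.0, -9.0]},
{"travel":[-1.13, -0.87, 0.59],"rotation":[2.6, -2.9, -9.2]},
{"travel":[-1.09, -0.74, 0.53],"rotation":[2.5, -2.7, -9.3]},
--
{"travel":[-1.07, -0.62, 0.46],"rotation":[2.5, -2.5, -9.3]},
{"travel":[-1.11, -0.5, 0.4],"rotation":[2.3, -2.6, -9.5]},
{"travel":[-1.17, -0.4, 0.34],"rotation":[2.4, -2.4, -9.5]},
{"travel":[-1.26, -0.33, 0.27],"rotation":[2.2, -2.4, -9.5]},
{"travel":[-1.38, -0.28, 0.21],"rotation":[2.3, -2.5, -9.6]},
{"travel":[-1.5, -0.28, 0.15],"rotation":[2.3, -2.4, -9.5]},
{"travel":[-1.64, -0.3, 0.09],"rotation":[2.3, -2.5, -9.6]},
{"travel":[-1.77, -0.38, 0.05],"rotation":[2.3, -2.5, -9.5]},
--
{"travel":[-1.91, -0.47, -0.01],"rotation":[2.5, -2.5, -9.6]},
{"travel":[-2.03, -0.62, -0.05],"rotation":[2.6, -2.5, -9.4]},
{"travel":[-2.12, -0.8, -0.09],"rotation":[2.8, -2.5, -9.4]},
{"travel":[-2.19, -1.0, -0.13],"rotation":[2.9, -2.5, -9.4]},
{"travel":[-2.23, -1.23, -0.15],"rotation":[3.2, -2.4, -9.3]},
{"travel":[-2.21, -1.48, -0.18],"rotation":[3.4, -2.3, -9.3]},
{"travel":[-2.17, -1.75, -0.19],"rotation":[3.5, -2.1, -9.1]},
{"travel":[-2.07, -2.0, -0.21],"rotation":[3.8, -1.9, -9.1]},
--
{"travel":[-1.94, -2.25, -0.22],"rotation":[4.0, -1.6, -9.1]},
{"travel":[-1.75, -2.51, -0.23],"rotation":[4.2, -1.4, -9.0]},
[0.58 0.09 0.08] [[0.766, -0.0, 0.643], [0.0, -1.0, -0.001], [0.643, 0.001, -0.766]]
```

>>> {"op": "apply_moves", "data": {
  "deltas": [
    {"travel":[-2.15,-1.36,0.9],"rotation":[2.4,-4.3,-8.0]},
    {"travel":[-1.9,-1.33,0.85],"rotation":[2.5,-4.0,-8.4]},
    {"travel":[-1.7,-1.3,0.8],"rotation":[2.6,-3.8,-8.6]},
    {"travel":[-1.5,-1.2,0.75],"rotation":[2.7,-3.5,-8.8]},
    {"travel":[-1.35,-1.1,0.7],"rotation":[2.6,-3.2,-8.9]},
    {"travel":[-1.2,-1.0,0.65],"rotation":[2.6,-3.0,-9.0]},
    {"travel":[-1.13,-0.87,0.6],"rotation":[2.6,-2.9,-9.2]},
    {"travel":[-1.1,-0.75,0.53],"rotation":[2.5,-2.7,-9.3]}
  ]
}}

```text
time_s: 11.85
tcp_pos: [0.464, -0.1484, 0.177]
ee_rot: [[-0.974, 0.228, 0.014], [0.184, 0.818, -0.544], [-0.135, -0.527, -0.839]]
wrist_force: [0.1, -0.3, -1.0]
finger_gap: 0.0181
gripper_force: 40.1
```

>>> {"op": "apply_moves", "data": {
  "deltas": [
    {"travel":[-1.07,-0.62,0.46],"rotation":[2.5,-2.5,-9.3]},
    {"travel":[-1.1,-0.5,0.4],"rotation":[2.3,-2.6,-9.5]},
    {"travel":[-1.17,-0.4,0.34],"rotation":[2.4,-2.4,-9.5]},
    {"travel":[-1.26,-0.33,0.27],"rotation":[2.2,-2.4,-9.5]},
    {"travel":[-1.38,-0.28,0.2],"rotation":[2.3,-2.5,-9.6]},
    {"travel":[-1.5,-0.28,0.15],"rotation":[2.3,-2.4,-9.5]}
  ]
}}

```text
time_s: 12.6
tcp_pos: [0.5373, -0.16, 0.1738]
ee_rot: [[-0.699, -0.646, 0.307], [-0.653, 0.401, -0.643], [0.293, -0.649, -0.702]]
wrist_force: [0.7, 0.4, -1.5]
finger_gap: 0.0183
gripper_force: 40.1
```

```bash
python3 - <<'E'
from jp import *
p,R=tcp(.57,.10,40,0,.09);q=np.array(robot.get_obs()['q']);print(robot.get_obs()['tcp_pos'])
qg,e,f=ik(p,R,np.array([-.2,.6,-.1,2.25,2.6,.6,1.7]),.01);qh,e,f=ik(p,R,np.r_[q[:4],2.6,.6,1.7],.03);print(qh,e,f)
joint_path(qg,12,3)
E
```

```text
[ 0.54 -0.16  0.17]
[-0.46  0.58  0.13  2.36  2.93  0.48  1.43] 0.021032146709731855 0.011371352438990503
q [-0.7   0.53  0.54  2.22  1.12  0.57  1.19] t 12.6 grip 40.13542056083679 0.01827130076854002
model err [-32.41  -0.63  -8.61]
3 [-0.58  0.55  0.36  2.26  1.52  0.56  1.32] [ 0.56 -0.14  0.15] tip [ 0.53 -0.18  0.22] z [ 0.38 -0.62 -0.69]
6 [-0.45  0.56  0.19  2.29  1.91  0.55  1.46] [ 0.59 -0.08  0.13] tip [ 0.59 -0.12  0.2 ] z [ 0.52 -0.48 -0.71]
9 [-0.33  0.57  0.01  2.33  2.3   0.54  1.6 ] [ 0.6  -0.01  0.1 ] tip [ 0.63 -0.03  0.18] z [ 0.61 -0.27 -0.74]
12 [-0.21  0.58 -0.16  2.36  2.7   0.53  1.73] [0.58 0.09 0.08] tip [0.62 0.09 0.16] z [ 0.64 -0.   -0.77]
--
{"travel":[-0.53, 0.01, 0.21],"rotation":[-0.1, 0.9, -5.8]},
{"travel":[-0.54, -0.04, 0.2],"rotation":[-0.1, 0.9, -5.8]},
{"travel":[-1.37, -0.11, 0.25],"rotation":[2.2, -1.9, -10.0]},
{"travel":[-1.63, -0.25, 0.15],"rotation":[2.4, -2.2, -9.8]},
{"travel":[-1.84, -0.47, 0.05],"rotation":[2.7, -2.2, -9.7]},
{"travel":[-2.01, -0.75, -0.04],"rotation":[2.9, -2.4, -9.5]},
{"travel":[-2.13, -1.06, -0.13],"rotation":[3.4, -2.3, -9.3]},
{"travel":[-2.16, -1.41, -0.22],"rotation":[3.7, -2.2, -9.2]},
--
{"travel":[-2.13, -1.77, -0.3],"rotation":[4.1, -2.0, -9.0]},
{"travel":[-2.02, -2.14, -0.36],"rotation":[4.4, -1.8, -8.8]},
{"travel":[-1.84, -2.5, -0.44],"rotation":[4.8, -1.4, -8.7]},
{"travel":[-1.59, -2.83, -0.48],"rotation":[5.1, -1.0, -8.5]},
{"travel":[-1.28, -3.11, -0.54],"rotation":[5.2, -0.6, -8.5]},
[0.58 0.09 0.08] [[0.767, 0.0, 0.642], [0.001, -1.0, -0.0], [0.642, 0.001, -0.767]]
```

>>> {"op": "apply_moves", "data": {
  "deltas": [
    {"travel":[-0.53,0,0.2],"rotation":[-0.1,0.9,-5.8]},
    {"travel":[-0.54,0,0.2],"rotation":[-0.1,0.9,-5.8]},
    {"travel":[-1.37,-0.1,0.25],"rotation":[2.2,-1.9,-10.0]},
    {"travel":[-1.63,-0.25,0.15],"rotation":[2.4,-2.2,-9.8]},
    {"travel":[-1.84,-0.47,0.05],"rotation":[2.7,-2.2,-9.7]},
    {"travel":[-2.0,-0.75,0],"rotation":[2.9,-2.4,-9.5]},
    {"travel":[-2.13,-1.06,-0.13],"rotation":[3.4,-2.3,-9.3]},
    {"travel":[-2.16,-1.4,-0.22],"rotation":[3.7,-2.2,-9.2]}
  ]
}}

```text
time_s: 13.6
tcp_pos: [0.5933, -0.0605, 0.1154]
ee_rot: [[0.39, -0.734, 0.556], [-0.635, -0.652, -0.415], [0.667, -0.191, -0.72]]
wrist_force: [0.5, 0.2, -0.7]
finger_gap: 0.0183
gripper_force: 40.1
```

```bash
python3 - <<'E'
from path import *
from cell import robot
o=robot.get_obs();q=np.array(o['q']);print(o['time_s'],q,o['tcp_pos'],np.array(o['ee_rot']))
for t in(35,40,45):
    p,R=tcp(.58,.10,t,0,.09);print(t,ik(p,R,q,.02))
p,R=tcp(.58,.10,40,0,.0935);rows([(p,R)],wmax=10)
E
```

```text
13.6 [-0.66  0.61  0.4   2.3   1.95  0.44  1.52] [ 0.59 -0.06  0.12] [[ 0.39 -0.73  0.56]
 [-0.63 -0.65 -0.42]
 [ 0.67 -0.19 -0.72]]
35 (array([-0.31,  0.55, -0.01,  2.28,  2.71,  0.32,  1.7 ]), np.float64(0.016784349407448048), np.float64(0.00828378084598557))
40 (array([-0.34,  0.58,  0.01,  2.34,  2.82,  0.48,  1.58]), np.float64(0.01687800674443611), np.float64(0.008057738842623223))
45 (array([-0.37,  0.62,  0.03,  2.38,  2.87,  0.65,  1.5 ]), np.float64(0.6079282493989941), np.float64(0.09091421768440996))
--
{"travel":[-2.37, -1.89, -0.83],"rotation":[4.8, -1.5, -8.6]},
{"travel":[-2.08, -2.28, -0.6],"rotation":[4.8, -1.4, -8.6]},
{"travel":[-1.72, -2.61, -0.35],"rotation":[4.9, -1.5, -8.6]},
{"travel":[-1.32, -2.85, -0.07],"rotation":[4.8, -1.4, -8.6]},
{"travel":[-0.87, -3.01, 0.2],"rotation":[4.8, -1.5, -8.7]},
[0.59 0.09 0.08] [[0.766, 0.0, 0.642], [0.001, -1.0, -0.001], [0.642, 0.001, -0.766]]
```

>>> {"op": "apply_moves", "data": {
  "deltas": [
    {"travel":[-2.37,-1.9,-0.83],"rotation":[4.8,-1.5,-8.6]},
    {"travel":[-2.08,-2.28,-0.6],"rotation":[4.8,-1.4,-8.6]},
    {"travel":[-1.72,-2.6,-0.35],"rotation":[4.9,-1.5,-8.6]},
    {"travel":[-1.3,-2.85,0],"rotation":[4.8,-1.4,-8.6]},
    {"travel":[-0.87,-3.0,0.2],"rotation":[4.8,-1.5,-8.7]},
    {"travel":[0,0,0],"rotation":[0,0,0]},
    {"travel":[0,0,0],"rotation":[0,0,0]}
  ]
}}

```text
time_s: 14.48
tcp_pos: [0.5947, 0.0915, 0.0847]
ee_rot: [[0.765, -0.008, 0.644], [-0.006, -1.0, -0.006], [0.644, 0.001, -0.765]]
wrist_force: [-0.3, -0.4, -1.1]
finger_gap: 0.0182
gripper_force: 40.1
```

```bash
python3 - <<'E'
from path import *
from h import *
np.set_printoptions(precision=4,suppress=True)
o=robot.get_obs();q=np.array(o['q']);R0=np.array(o['ee_rot']);print(o['time_s'],q,R0,o['wrist_force']);n=np.array(o['tcp_pos'])-R0[:,2]*.0205;print('neck',n)
print('pred lean',np.degrees(np.arccos((R0@[np.cos(.157),0,np.sin(.157)])[2])))
w=grab('wrist','w7');s=grab('scene','s7');t=grab('top','t7')
i=np.hstack([cv2.resize(w['frame'],(400,300)),cv2.resize(s['frame'][90:240,200:400],(400,300))])
i2=np.hstack([cv2.resize(t['frame'][120:270,150:350],(400,300)),0*cv2.resize(w['frame'],(400,300))])
cv2.imwrite('pics/c7.png',np.vstack([i,i2])[:,:,::-1])
p,R=tcp(.615,.08,42,0,.0935);rows([(p,R)],vmax=1.5)
E
```

```text
14.475 [-0.4987  0.5832  0.1213  2.3627  2.6967  0.4912  1.6102] [[ 0.7649 -0.0081  0.6441]
 [-0.0059 -1.     -0.0057]
 [ 0.6442  0.0006 -0.7649]] [-0.3341 -0.3969 -1.1388]
neck [0.5814 0.0917 0.1003]
pred lean 58.89277660954777
--
{"travel":[0.44, -0.04, 1.24],"rotation":[0.1, 0.6, -0.1]},
{"travel":[0.42, -0.04, 1.24],"rotation":[0.1, 0.6, 0.0]},
{"travel":[0.42, -0.03, 1.25],"rotation":[0.0, 0.7, -0.1]},
[0.6287 0.0935 0.0648] [[0.743, 0.0, 0.669], [0.001, -1.0, -0.001], [0.669, 0.001, -0.743]]
```

View pics/c7.png

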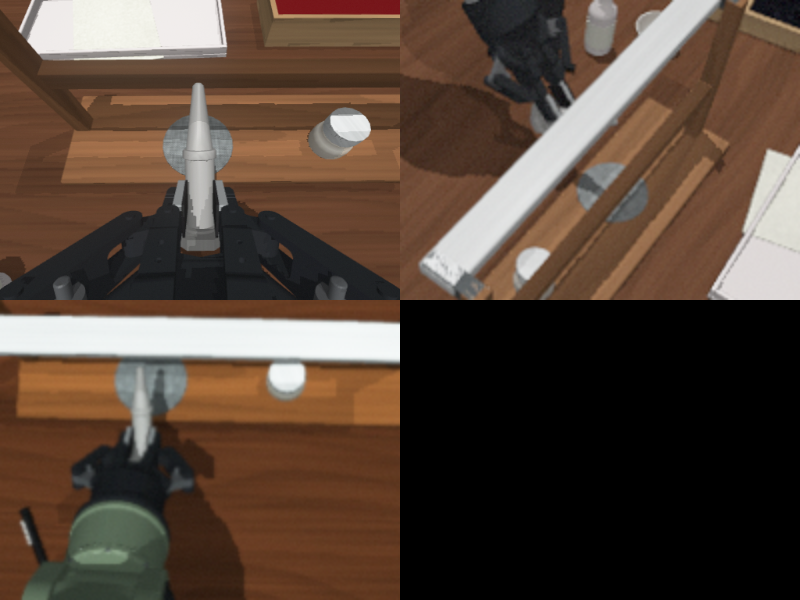

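The wrist crop shows the finial pointing straight at the crossbar (tip (198,84) in the crop), with the disc behind it and the heading correct. The top crop shows it aligned with the disc. From here I'll use numbers only, and I'll first check the crossbar edge and the lean model in the wrist image.

```bash
cat > lean.py <<'E'
from plan import *
def tippix(w):
    hsv=cv2.cvtColor(w['frame'],cv2.COLOR_RGB2HSV);m=((hsv[...,1]<40)&(hsv[...,2]>110))
    return m
def pred(w,o,al,c=.0205):
    "tip & collar pixels for finial at angle al (deg) above tool x, towards -z"
    R=np.array(o['ee_rot']);g=np.array(o['tcp_pos'])-R[:,2]*c;u=R@[np.cos(np.radians(al)),0,-np.sin(np.radians(al))]
    return proj(w,[g+.078*u,g+.0275*u,g])
E
python3 - <<'E'
from lean import *
np.set_printoptions(precision=1,suppress=True)
w=load('w7');o=robot.get_obs()
for al in(-15,-9,0,10,20,30,40,50):print(al,pred(w,o,al).ravel())
print(proj(w,[[.6815,.05,.115],[.6815,.05,.095],[.6995,.05,.115],[.6115,.05,.012]]))
g=cv2.cvtColor(w['frame'],cv2.COLOR_RGB2GRAY)
x=int(proj(w,[[.6815,.05,.115]])[0,0]);print(x,g[60:250:1,x-3:x+4].mean(1).astype(int).tolist())
m=tippix(w);print([(y,np.where(m[y,215:290])[0].min()+215,np.where(m[y,215:290])[0].max()+215) for y in range(100,130,3) if m[y,215:290].any()])
E
```

```text
-15 [253.9 108.4 254.2 194.5 254.4 240.7]
-9 [253.8 104.9 254.2 194.9 254.4 240.7]
0 [253.6 102.3 254.2 196.5 254.4 240.7]
10 [253.5 103.9 254.1 199.8 254.4 240.7]
20 [253.3 111.7 254.1 204.7 254.4 240.7]
30 [253.2 127.1 254.1 211.  254.4 240.7]
40 [253.1 151.3 254.1 218.8 254.4 240.7]
50 [253.  184.4 254.1 227.6 254.4 240.7]
[[314.8  92.8]
 [309.6 112.3]
 [312.4  73.6]
 [300.  231.4]]
314 [72, 73, 74, 74, 76, 76, 76, 74, 75, 76, 76, 75, 77, 79, 78, 72, 71, 71, 71, 72, 72, 74, 75, 76, 76, 76, 75, 73, 73, 73, 75, 74, 75, 73, 66, 58, 57, 57, 56, 55, 53, 50, 49, 50, 51, 52, 52, 52, 52, 51, 50, 51, 51, 80, 77, 78, 80, 79, 77, 74, 72, 78, 111, 112, 113, 112, 114, 114, 113, 115, 119, 122, 122, 73, 69, 68, 69, 71, 71, 72, 73, 75, 74, 75, 74, 76, 76, 76, 75, 76, 77, 79, 78, 77, 77, 78, 78, 79, 80, 81, 83, 82, 83, 66, 62, 60, 99, 97, 98, 100, 102, 103, 104, 104, 105, 104, 102, 102, 101, 100, 113, 113, 112, 115, 118, 120, 121, 123, 124, 125, 125, 125, 124, 123, 122, 121, 120, 119, 121, 123, 110, 112, 110, 110, 109, 107, 105, 103, 101, 99, 98, 98, 99, 100, 102, 103, 104, 104, 105, 105, 107, 109, 111, 111, 112, 110, 110, 107, 105, 106, 106, 104, 96, 73, 66, 59, 62, 63, 62, 57, 59, 62, 62, 64, 63, 63, 71, 70, 71, 72]
[(106, np.int64(250), np.int64(256)), (109, np.int64(247), np.int64(259)), (112, np.int64(247), np.int64(260)), (115, np.int64(246), np.int64(260)), (118, np.int64(246), np.int64(261)), (121, np.int64(245), np.int64(261)), (124, np.int64(246), np.int64(261)), (127, np.int64(245), np.int64(262))]
```

>>> {"op": "apply_moves", "data": {
  "deltas": [
    {"travel":[0.44,-0.04,1.24],"rotation":[0,0.6,0]},
    {"travel":[0.42,-0.04,1.24],"rotation":[0,0.6,0]},
    {"travel":[0.42,-0.03,1.25],"rotation":[0,0.7,0]},
    {"travel":[0,0,0],"rotation":[0,0,0]}
  ]
}}

```text
time_s: 15.12
tcp_pos: [0.6291, 0.0937, 0.0637]
ee_rot: [[0.744, -0.003, 0.669], [-0.001, -1.0, -0.003], [0.669, 0.002, -0.744]]
wrist_force: [-0.2, 0.6, -1.9]
finger_gap: 0.0178
gripper_force: 40.1
```

>>> {"op": "apply_moves", "data": {
  "deltas": [
    {"travel":[0.3,0,0.27],"rotation":[0,0,0]},
    {"travel":[0.3,0,0.27],"rotation":[0,0,0]},
    {"travel":[0.3,0,0.27],"rotation":[0,0,0]},
    {"travel":[0.15,0,0.13],"rotation":[0,0,0]}
  ]
}}

```text
time_s: 15.62
tcp_pos: [0.6428, 0.094, 0.0648]
ee_rot: [[0.743, -0.002, 0.669], [-0.0, -1.0, -0.003], [0.669, 0.002, -0.743]]
wrist_force: [-5.8, 0.1, -0.3]
finger_gap: 0.0182
gripper_force: 40.8
```

```bash
cat > st.py <<'E'
from lean import *
import sys
np.set_printoptions(precision=4,suppress=True)
def state(tag):
    w=grab('wrist',tag);o=robot.get_obs();R=np.array(o['ee_rot']);n=np.array(o['tcp_pos'])-R[:,2]*.0205
    t=np.degrees(np.arcsin(R[2,0]));print(o['time_s'],'neck',n,'tilt',t,'head',np.degrees(np.arctan2(R[1,0],R[0,0])),'F',np.array(o['wrist_force']),'gap',o['finger_gap'],o['gripper_force'],'q',np.array(o['q']))
    hsv=cv2.cvtColor(w['frame'],cv2.COLOR_RGB2HSV);m=((hsv[...,1]<40)&(hsv[...,2]>110)).astype(np.uint8);m[:,:222]=0;m[:,288:]=0;m[265:]=0
    N,l,s,c=cv2.connectedComponentsWithStats(m);lab=1+np.argmax(s[1:,4]) if N>1 else 0;b=s[lab];print('comp',b)
    for y in range(b[1],b[1]+b[3],max(1,b[3]//12)):
        x=np.where(l[y]==lab)[0];print((y,x.min(),x.max()),end=' ')
    print();print('pred al:tip,collar',[(a,*pred(w,o,a)[:2,1].round(0)) for a in(-9,10,20,30,40,50,55)])
if __name__=='__main__': state(sys.argv[1])
E
python3 st.py w8
```

```text
15.675 neck [0.6293 0.094  0.0801] tilt 42.00018480292456 head -0.048408946989392646 F [-3.5281 -0.6452  0.0005] gap 0.017881763412217557 40.71269094944 q [-0.4503  0.6719  0.1052  2.271   2.7418  0.5219  1.5993]
comp [ 222    0   66   97 6359]
(0, np.int64(222), np.int64(287)) (8, np.int64(222), np.int64(287)) (16, np.int64(222), np.int64(287)) (24, np.int64(222), np.int64(287)) (32, np.int64(222), np.int64(287)) (40, np.int64(222), np.int64(287)) (48, np.int64(222), np.int64(287)) (56, np.int64(222), np.int64(287)) (64, np.int64(222), np.int64(287)) (72, np.int64(222), np.int64(287)) (80, np.int64(222), np.int64(287)) (88, np.int64(222), np.int64(287)) (96, np.int64(222), np.int64(253)) 
pred al:tip,collar [(-9, np.float64(105.0), np.float64(195.0)), (10, np.float64(104.0), np.float64(200.0)), (20, np.float64(111.0), np.float64(204.0)), (30, np.float64(127.0), np.float64(211.0)), (40, np.float64(151.0), np.float64(218.0)), (50, np.float64(184.0), np.float64(227.0)), (55, np.float64(203.0), np.float64(232.0))]
```

Contact has been made at about 5 N while the finial is still leaning. I'll keep pushing.

>>> {"op": "apply_moves", "data": {
  "deltas": [
    {"travel":[0.3,0,0.27],"rotation":[0,0,0]},
    {"travel":[0.3,0,0.27],"rotation":[0,0,0]},
    {"travel":[0.3,0,0.27],"rotation":[0,0,0]},
    {"travel":[0.3,0,0.27],"rotation":[0,0,0]}
  ]
}}

```text
time_s: 16.18
tcp_pos: [0.6595, 0.0939, 0.0649]
ee_rot: [[0.743, -0.002, 0.67], [-0.001, -1.0, -0.003], [0.67, 0.002, -0.743]]
wrist_force: [0.9, -0.3, 0.7]
finger_gap: 0.0183
gripper_force: 0.5
```

```bash
sed -i 's/m\[265:\]=0/m[265:]=0;m[:100]=0/' st.py; python3 st.py w9
```

```text
16.225 neck [0.6462 0.094  0.0802] tilt 42.04283172891692 head -0.05077827998590927 F [-0.3408  0.4662  0.7803] gap 0.01775655446851317 0.5165269318968058 q [-0.4414  0.6813  0.1124  2.2314  2.7473  0.4922  1.6073]
comp [ 222  198   66   67 2678]
(198, np.int64(259), np.int64(261)) (203, np.int64(244), np.int64(268)) (208, np.int64(243), np.int64(269)) (213, np.int64(242), np.int64(270)) (218, np.int64(241), np.int64(271)) (223, np.int64(222), np.int64(287)) (228, np.int64(222), np.int64(287)) (233, np.int64(222), np.int64(287)) (238, np.int64(222), np.int64(287)) (243, np.int64(226), np.int64(286)) (248, np.int64(225), np.int64(287)) (253, np.int64(224), np.int64(287)) (258, np.int64(222), np.int64(287)) (263, np.int64(229), np.int64(286)) 
pred al:tip,collar [(-9, np.float64(105.0), np.float64(194.0)), (10, np.float64(103.0), np.float64(199.0)), (20, np.float64(111.0), np.float64(204.0)), (30, np.float64(126.0), np.float64(210.0)), (40, np.float64(151.0), np.float64(218.0)), (50, np.float64(184.0), np.float64(227.0)), (55, np.float64(203.0), np.float64(232.0))]
```

The grip force has dropped to zero, so the finial has slipped out of the fingers. I'll find it by numbers.

```bash
python3 - <<'E'
from lean import *
w=load('w9');s=grab('scene','s9');t=grab('top','t9')
hsv=cv2.cvtColor(w['frame'],cv2.COLOR_RGB2HSV)
print('disc in wrist',proj(w,[[.661,.0935,.015],[.661,.1385,.015],[.661,.0485,.015],[.616,.0935,.015]]).round().tolist())
def asc(im,y0,y1,x0,x1,sy,sx,sat=50):
    h=cv2.cvtColor(im,cv2.COLOR_RGB2HSV)
    for y in range(y0,y1,sy):
        r=''
        for x in range(x0,x1,sx):
            S,V=int(h[y,x,1]),int(h[y,x,2]); r+= ('.' if S>sat else ('#' if V>190 else '+' if V>140 else '-' if V>90 else ' '))
        print(y,r)
asc(w['frame'],90,384,180,336,6,3)
print('scene disc',proj(s,[[.661,.0935,.015],[.661,.0935,.13]]).round().tolist())
asc(s['frame'],120,230,250,370,3,2)
E
```

```text
disc in wrist [[256.0, 244.0], [203.0, 244.0], [310.0, 244.0], [257.0, 302.0]]
90 ########################################............
96 ########++++++-++++++++++++++++++++-----............
102 ----------------------------++++++++###+............
108 #######+--+------...................................
114 ....................................................
120 ....................................................
126 ....................................................
132 ....................................................
138 ....................................................
144 ....................................................
150 .........................--.........................
156 ....................... -----.......................
162 ....................... -----.......................
168 .......................------.......................
174 ...................... ------.......................
180 ...................... ------.......................
186 ......................--------......................
192 ......................--------....................
[... 3518 characters left out ...]
.................-  ----..........................
201 ####--......................................................
204 ##+--.......................................................
207 #+-.........................................................
210 --..........................................................
213 ...........................................................+
216 .....+#######.............................................-#
219 ....+#######.............................................-#+
222 ....+#####+..............................................#+#
225 ....+####...............................................#+##
228 ....+-##...............................................#+###
```

```bash
python3 - <<'E'
from lean import *
for n in('w7','w9'):
    w=load(n);g=cv2.cvtColor(w['frame'],cv2.COLOR_RGB2GRAY).astype(int)
    print(n,'col',[(y,g[y,252:260].mean().astype(int)) for y in range(96,330,3)])
    for y in range(150 if n=='w9' else 104,325,6): print(y,g[y,226:290:2].tolist())
E
```

```text
w7 col [(96, np.int64(61)), (99, np.int64(60)), (102, np.int64(56)), (105, np.int64(68)), (108, np.int64(159)), (111, np.int64(169)), (114, np.int64(170)), (117, np.int64(170)), (120, np.int64(172)), (123, np.int64(172)), (126, np.int64(173)), (129, np.int64(174)), (132, np.int64(175)), (135, np.int64(176)), (138, np.int64(176)), (141, np.int64(177)), (144, np.int64(177)), (147, np.int64(178)), (150, np.int64(179)), (153, np.int64(180)), (156, np.int64(202)), (159, np.int64(203)), (162, np.int64(204)), (165, np.int64(206)), (168, np.int64(206)), (171, np.int64(207)), (174, np.int64(205)), (177, np.int64(204)), (180, np.int64(203)), (183, np.int64(202)), (186, np.int64(201)), (189, np.int64(202)), (192, np.int64(197)), (195, np.int64(203)), (198, np.int64(194)), (201, np.int64(187)), (204, np.int64(175)), (207, np.int64(192)), (210, np.int64(192)), (213, np.int64(192)), (216, np.int64(192)), (219, np.int64(192)), (222, np.int64(191)), (225, np.int64(191)), (228, np.int64(191)), (231, np.int64(190)), (234, np.int64(190)), (237, np.int64(190)), (240, np.int64(190)), (243, np.int64(189))
[... 11606 characters left out ...]
89, 69, 38, 41, 25, 29, 22, 36, 36]
300 [35, 27, 29, 57, 29, 29, 89, 91, 91, 90, 90, 90, 90, 91, 94, 92, 92, 93, 92, 92, 89, 89, 90, 90, 90, 37, 41, 56, 29, 22, 33, 36]
306 [33, 28, 28, 75, 91, 91, 89, 91, 88, 90, 89, 89, 94, 97, 97, 98, 94, 95, 91, 91, 89, 91, 91, 89, 91, 90, 90, 64, 28, 22, 31, 34]
312 [31, 26, 28, 89, 90, 91, 89, 89, 88, 88, 89, 90, 88, 88, 89, 91, 90, 92, 90, 90, 88, 90, 90, 88, 92, 92, 92, 89, 21, 23, 31, 36]
318 [27, 23, 27, 38, 39, 72, 89, 90, 96, 95, 95, 96, 94, 94, 95, 96, 96, 98, 96, 96, 94, 97, 90, 91, 88, 38, 33, 34, 22, 21, 29, 36]
324 [24, 28, 27, 31, 32, 34, 33, 35, 34, 37, 36, 42, 49, 49, 48, 50, 46, 58, 62, 62, 65, 65, 42, 43, 43, 43, 38, 36, 28, 29, 26, 34]
```

```bash
python3 - <<'E'
from lean import *
from scipy.optimize import least_squares
np.set_printoptions(precision=4,suppress=True)
w=load('w9')
def prof(w,rows):
    g=cv2.GaussianBlur(cv2.cvtColor(w['frame'],cv2.COLOR_RGB2GRAY),(3,3),0).astype(float);out=[]
    for y in rows:
        d=np.diff(g[y,225:290]);l=225+np.argmax(d[:30])+.5;r=225+30+np.argmin(d[30:])+.5;out.append((y,l,r))
    return out
print(prof(w,[156,162,168,186,192,198]))
# silhouette: spire points at s with radius r(s): predicted rows & widths
def rad(s): return (10-6*(s-31)/47)/1e3
def model(v):
    x,z,th=v;u=np.array([np.sin(th),0,np.cos(th)]);n=np.array([x,.094,z]);return n,u
def f(v):
    n,u=model(v);tip=proj(w,[n+.078*u])[0];c=proj(w,[n+.024*u])[0];r=[(tip[1]-151)/1.5,(c[1]-247)/2.5]
    for y,l,rr in[p for p in PR]:
        ss=np.linspace(33,77,23);P=proj(w,[n+s/1e3*u for s in ss])[:,1];s=np.interp(-y,-P[::-1] if P[0]<P[-1] else -P,ss) if False else np.interp(y,*(lambda o:(P[o],ss[o]))(np.argsort(P)))
        q=proj(w,[n+s/1e3*u+[0,rad(s),0],n+s/1e3*u-[0,rad(s),0]]);r.append((abs(q[0,0]-q[1,0])-(rr-l))/1.)
    return r
PR=[p for p in prof(w,[162,168,186,192])]
for v0 in([.646,.06,.9],[.646,.05,.3],[.63,.05,.6],[.62,.07,1.2],[.66,.05,0]):
    s=least_squares(f,v0,x_scale=[.01,.01,.2]);print(s.cost,s.x[:2],np.degrees(s.x[2]),np.array(s.fun).round(1))
s7,s9=load('s7')['frame'].astype(int),load('s9')['frame'].astype(int)
print('tip pred in scene for hypotheses',[proj(load('s9'),[[.68,.094,z]])[0].round().tolist() for z in(.08,.1,.12,.14)])
E
```

```text
[(156, np.float64(249.5), np.float64(263.5)), (162, np.float64(247.5), np.float64(264.5)), (168, np.float64(246.5), np.float64(265.5)), (186, np.float64(244.5), np.float64(267.5)), (192, np.float64(243.5), np.float64(268.5)), (198, np.float64(244.5), np.float64(269.5))]
0.12799329613395566 [0.6191 0.0755] 62.093109131379514 [-0.1  0.   0.2 -0.3  0.2 -0.3]
0.1279932959006328 [0.6191 0.0755] 62.09126644534184 [-0.1  0.   0.2 -0.3  0.2 -0.3]
0.12799329607687562 [0.6191 0.0755] 62.09104708967173 [-0.1  0.   0.2 -0.3  0.2 -0.3]
0.127993295824461 [0.6191 0.0755] 62.09271150937228 [-0.1  0.   0.2 -0.3  0.2 -0.3]
0.1279932960384043 [0.6191 0.0755] 62.091090693497264 [-0.1  0.   0.2 -0.3  0.2 -0.3]
tip pred in scene for hypotheses [[316.0, 173.0], [317.0, 168.0], [318.0, 163.0], [320.0, 157.0]]
```

```bash
cat > fit.py <<'E'
from lean import *
from scipy.optimize import least_squares
np.set_printoptions(precision=4,suppress=True)
w=grab('wrist','w10');o=robot.get_obs();print(o['time_s'],o['gripper_force'],o['finger_gap'],o['wrist_force'],o['tcp_pos'])
a=load('w9')['frame'].astype(int);b=w['frame'].astype(int);d=np.abs(a-b).sum(2);print('changed',(d>60).sum(),np.argwhere(d>60).mean(0) if (d>60).any() else '')
g=cv2.cvtColor(w['frame'],cv2.COLOR_RGB2GRAY)
print([(y,int(g[y,252:260].mean())) for y in list(range(140,160,2))+list(range(228,256,2))])
E
python3 fit.py
```

```text
16.375 0.6628934293985367 0.017879689125889598 [-0.5709  0.1584 -0.456 ] [0.6591 0.0939 0.0648]
changed 1295 [134.0494 254.4077]
[(140, 73), (142, 75), (144, 76), (146, 77), (148, 75), (150, 95), (152, 107), (154, 112), (156, 110), (158, 105), (228, 152), (230, 152), (232, 152), (234, 153), (236, 146), (238, 161), (240, 149), (242, 145), (244, 140), (246, 129), (248, 145), (250, 146), (252, 146), (254, 146)]
```

```bash
python3 - <<'E'
from lean import *
np.set_printoptions(precision=0,suppress=True)
w=load('w9')
def show(x,z,L):
    th=np.radians(L);u=np.array([np.sin(th),0,np.cos(th)]);v=np.array([-np.cos(th),0,np.sin(th)]);n=np.array([x,.094,z])
    print((x,z,L),'tip,col78/31/24,neck0,foot -28,rim up,-36 rim up',proj(w,[n+s/1e3*u+r/1e3*v for s,r in((78,0),(31,0),(24,12),(0,0),(-28,0),(-28,22),(-36,22))])[:,1])
show(.619,.0755,62);show(.613,.073,62)
for x,z,L in((.646,.08,20),(.646,.08,10),(.65,.06,20),(.65,.06,30),(.65,.055,10),(.66,.051,0),(.64,.051,0),(.64,.055,30),(.63,.055,40)): show(x,z,L)
E
```

```text
(0.619, 0.0755, 62) tip,col78/31/24,neck0,foot -28,rim up,-36 rim up [151. 235. 253. 289. 337. 362. 378.]
(0.613, 0.073, 62) tip,col78/31/24,neck0,foot -28,rim up,-36 rim up [163. 247. 265. 301. 348. 376. 391.]
(0.646, 0.08, 20) tip,col78/31/24,neck0,foot -28,rim up,-36 rim up [123. 205. 232. 240. 265. 297. 303.]
(0.646, 0.08, 10) tip,col78/31/24,neck0,foot -28,rim up,-36 rim up [146. 213. 241. 240. 259. 292. 295.]
(0.65, 0.06, 20) tip,col78/31/24,neck0,foot -28,rim up,-36 rim up [145. 212. 236. 243. 265. 293. 299.]
(0.65, 0.06, 30) tip,col78/31/24,neck0,foot -28,rim up,-36 rim up [132. 206. 228. 243. 271. 297. 304.]
(0.65, 0.055, 10) tip,col78/31/24,neck0,foot -28,rim up,-36 rim up [171. 222. 246. 245. 260. 289. 293.]
(0.66, 0.051, 0) tip,col78/31/24,neck0,foot -28,rim up,-36 rim up [181. 217. 240. 232. 243. 271. 273.]
(0.64, 0.051, 0) tip,col78/31/24,neck0,foot -28,rim up,-36 rim up [223. 250. 273. 261. 268. 298. 299.]
(0.64, 0.055, 30) tip,col78/31/24,neck0,foot -28,rim up,-36 rim up [154. 224. 247. 259. 286. 314. 321.]
(0.63, 0.055, 40) tip,col78/31/24,neck0,foot -28,rim up,-36 rim up [160. 235. 256. 275. 306. 334. 343.]
```

```bash
cat > fit2.py <<'E'
from lean import *
from scipy.optimize import least_squares
np.set_printoptions(precision=4,suppress=True)
def rad(s): return (10-6*(s-31)/47)
def run(w,tiprow,colrow,footrow,rws,fixed=None,y=.094,quiet=False):
    g=cv2.GaussianBlur(cv2.cvtColor(w['frame'],cv2.COLOR_RGB2GRAY),(3,3),0).astype(float);PR=[]
    for yy in rws:
        d=np.diff(g[yy,228:286]);l=228+np.argmax(d[:28])+.5;r=228+28+np.argmin(d[28:])+.5;PR.append((yy,r-l))
    def f(v):
        x,z,th=v;u=np.array([np.sin(th),0,np.cos(th)]);b=np.array([-np.cos(th),0,np.sin(th)]);n=np.array([x,y,z])
        P=lambda s,r:proj(w,[n+s/1e3*u+r/1e3*b])[0,1]
        tip=min(P(78,4),P(78,-4));r=[(tip-tiprow)/1.5]
        if colrow:r.append((P(24,12.5)-colrow)/2)
        if footrow:r.append((P(-28,22)-footrow)/3)
        ss=np.linspace(33,77,23);Q=proj(w,[n+s/1e3*u for s in ss])[:,1];o=np.argsort(Q)
        for yy,wd in PR:
            s=np.interp(yy,Q[o],ss[o]);q=proj(w,[n+s/1e3*u+[0,rad(s)/1e3,0],n+s/1e3*u-[0,rad(s)/1e3,0]]);r.append((abs(q[0,0]-q[1,0])-wd))
        return r
    for v0 in([.646,.075,.2],[.646,.06,.6],[.63,.07,1.1]):
        s=least_squares(f,v0,x_scale=[.01,.01,.2]);print('cost %.2f'%s.cost,'neck',s.x[:2],'lean %.1f'%np.degrees(s.x[2]),np.array(s.fun).round(1))
E
python3 - <<'E'
from fit2 import *
run(load('w7'),107,205,None,[128,140,152,176]);print('w7 true: .5814 .1003 ~59')
run(load('w9'),149.5,247,292,[162,168,186,192])
run(load('w9'),149.5,None,292,[162,168,186,192])
run(load('w9'),149.5,247,None,[162,168,186,192])
# scene evidence: changed pixels s7->s9 near predicted spire
s=load('s9')
for th in(.17,.35): print(proj(s,[np.array([.646,.094,.08])+q*np.array([np.sin(th),0,np.cos(th)]) for q in(.078,.03,0)]).round().tolist())
E
```

```text
cost 4.70 neck [0.598  0.0761] lean 41.7 [ 1.6 -0.9  1.8 -0.5  0.2  1.6]
cost 4.70 neck [0.598  0.0761] lean 41.7 [ 1.6 -0.9  1.8 -0.5  0.2  1.6]
cost 4.70 neck [0.598  0.0761] lean 41.7 [ 1.6 -0.9  1.8 -0.5  0.2  1.6]
w7 true: .5814 .1003 ~59
cost 6.04 neck [0.6486 0.0518] lean 20.3 [ 1.7 -2.3  1.6  0.6  0.2  0.9  0.5]
cost 6.04 neck [0.6486 0.0518] lean 20.3 [ 1.7 -2.3  1.6  0.6  0.2  0.9  0.5]
cost 6.04 neck [0.6486 0.0518] lean 20.3 [ 1.7 -2.3  1.6  0.6  0.2  0.9  0.5]
cost 0.12 neck [0.6533 0.044 ] lean 22.9 [-0.   0.   0.1 -0.3  0.3 -0.1]
cost 0.12 neck [0.6533 0.044 ] lean 22.9 [-0.   0.   0.1 -0.3  0.3 -0.1]
cost 5.85 neck [0.6386 0.0819] lean 98.1 [-1.4  0.3 -2.1 -1.9  0.8  1. ]
cost 0.19 neck [0.6378 0.0539] lean 36.2 [ 0.  -0.   0.4 -0.1  0.2 -0.4]
cost 0.19 neck [0.6378 0.0539] lean 36.2 [ 0.  -0.   0.4 -0.1  0.2 -0.4]
cost 0.30 neck [0.6163 0.0851] lean 73.8 [-0.3  0.1 -0.2 -0.6  0.3 -0. ]
[[313.0, 148.0], [307.0, 160.0], [304.0, 166.0]]
[[318.0, 152.0], [309.0, 161.0], [304.0, 166.0]]
```

The best-fitting reading is that the finial dropped about 25 mm out of the pads. It now leans on the crossbar with its foot edge on the disc or board, still in the plane y≈0.094. I'll open the fingers and re-measure it.

>>> {"op": "apply_moves", "data": {
  "deltas": [
    {"travel":[0,0,0],"rotation":[0,0,0]},
    {"travel":[0,0,0],"rotation":[0,0,0]},
    {"travel":[0,0,0],"rotation":[0,0,0]},
    {"travel":[0,0,0],"rotation":[0,0,0]}
  ],
  "fingers": 0.3
}}

```text
time_s: 16.88
tcp_pos: [0.6591, 0.0939, 0.0648]
ee_rot: [[0.743, -0.002, 0.669], [-0.001, -1.0, -0.003], [0.669, 0.002, -0.743]]
wrist_force: [-0.3, -0.5, 0.5]
finger_gap: 0.0597
gripper_force: 0.0
```

```bash
cat > asc.py <<'E'
from h import *
def asc(im,y0,y1,x0,x1,sy,sx,sat=50):
    h=cv2.cvtColor(im,cv2.COLOR_RGB2HSV)
    for y in range(y0,y1,sy):
        print('%3d '%y+''.join('.' if h[y,x,1]>sat else ' ' if h[y,x,2]<70 else '123456789'[min(8,max(0,(int(h[y,x,2])-70)//18))] for x in range(x0,x1,sx)))
E
python3 - <<'E'
from asc import *
w=grab('wrist','w11');o=robot.get_obs();print(o['time_s'],o['finger_gap'],o['gripper_force'],o['tcp_pos'])
asc(w['frame'],130,380,190,330,5,2,60)
s=grab('scene','s11');print('scene');asc(s['frame'],140,215,270,345,2,1,45)
E
```

```text
16.925 0.05960518157102464 0.0 [0.65905081 0.09394864 0.06479965]
130 ......................................................................
135 ......................................................................
140 ......................................................................
145 ......................................................................
150 ......................................................................
155 ......................................................................
160 ......................................................................
165 ......................................................................
170 ......................................................................
175 ......................................................................
180 ......................................................................
185 ......................................................................
190 ......................................................................
195 .......................................................
[... 5061 characters left out ...]
...................3311122222222............................
200 .................................1211222222................................
202 ...........................................................................
204 ...........................................................................
206 ...........................................................................
208 ...........................................................................
210 ...........................................................................
212 ...........................................................................
214 77.........................................................................
```

The finial is no longer in the wrist view; only the empty disc is visible. I'll retract carefully and search with the other cameras.

>>> {"op": "apply_moves", "data": {
  "deltas": [
    {"travel":[0,0,-1.5],"rotation":[0,0,0]},
    {"travel":[0,0,-1.5],"rotation":[0,0,0]},
    {"travel":[0,0,-1.5],"rotation":[0,0,0]},
    {"travel":[0.5,0,-1.5],"rotation":[0,0,0]},
    {"travel":[0,0,0],"rotation":[0,0,0]}
  ]
}}

```text
time_s: 17.6
tcp_pos: [0.6224, 0.0946, 0.1143]
ee_rot: [[0.742, -0.002, 0.671], [-0.001, -1.0, -0.002], [0.671, 0.001, -0.742]]
wrist_force: [-0.5, 0.5, -1.0]
finger_gap: 0.0598
gripper_force: 0.0
```

```bash
python3 - <<'E'
from asc import *
w=grab('wrist','w12');t=grab('top','t12');s=grab('scene','s12');o=robot.get_obs();print(o['time_s'],o['wrist_force'],o['tcp_pos'],np.array(o['q']).round(2))
m=lambda d:((lambda h:(h[...,1]<50)&(h[...,2]>90))(cv2.cvtColor(d['frame'],cv2.COLOR_RGB2HSV))).astype(np.uint8)
for nm,d in(('w',w),('t',t),('s',s)):
    n,l,st,c=cv2.connectedComponentsWithStats(m(d));print(nm,[(*st[i].tolist(),*c[i].round().astype(int).tolist()) for i in range(1,n) if 60<st[i,4]<6000])
t0=load('t0');d=np.abs(t0['frame'].astype(int)-t['frame']).sum(2)
print('disc in wrist',proj(w,[[.661,.0935,.015]]))
asc(w['frame'],150,384,160,360,6,3,60)
E
```

```text
17.75 [ 0.05371115 -0.43562469  0.71401672] [0.62263151 0.09426992 0.11272761] [-0.51  0.55  0.16  2.31  2.69  0.44  1.65]
w [(390, 185, 74, 59, 3067, 427, 214), (227, 186, 58, 15, 553, 256, 194), (214, 204, 85, 62, 4187, 257, 232), (169, 235, 29, 42, 430, 183, 255), (315, 235, 28, 42, 418, 329, 255), (232, 289, 49, 40, 1145, 256, 305)]
t [(0, 0, 110, 10, 507, 36, 3), (350, 0, 162, 14, 1035, 459, 4), (0, 52, 37, 52, 1217, 16, 75), (402, 57, 27, 26, 191, 418, 65), (456, 89, 56, 130, 4464, 490, 156), (136, 127, 232, 43, 5139, 255, 140), (208, 151, 35, 28, 771, 225, 163), (98, 183, 27, 28, 601, 111, 197), (184, 208, 48, 36, 1099, 204, 226), (120, 213, 25, 19, 352, 132, 222), (391, 232, 25, 26, 514, 403, 245), (155, 253, 18, 29, 230, 163, 264), (214, 257, 15, 22, 191, 223, 266), (0, 285, 66, 95, 5606, 30, 331), (78, 362, 49, 22, 514, 111, 376)]
s [(3, 0, 16, 8, 66, 9, 2), (116, 0, 27, 7, 119, 128, 2), (202, 0, 39, 30, 624, 221, 10), (218, 0, 116, 78, 4747, 274, 32), (13, 19, 35, 43, 547, 31, 41), (0, 24, 30, 60, 1078, 10, 55), (59, 44, 19, 7, 88, 68, 47), (60, 69, 95, 60, 2112, 108, 107)
[... 2397 characters left out ...]
.........132232221................              
324             .....       ....122232222...         ...               
330              ...                                 ...               
336                                                                    
342                                                                    
348                                                 .                  
354                                                                    
360                                                                   .
366                                                                    
372                                                                    
378
```

The wrist shows the disc at (257,222) and the finial now lying in front of the board: foot at rows 289–298, neck running down towards the robot. I'll move sideways to get a clear view.

>>> {"op": "apply_moves", "data": {
  "deltas": [
    {"travel":[0,2.0,-1.0],"rotation":[0,0,0]},
    {"travel":[0,4.0,-1.0],"rotation":[0,0,0]},
    {"travel":[0,4.0,0],"rotation":[0,0,0]},
    {"travel":[0,4.0,0],"rotation":[0,0,0]},
    {"travel":[0,2.0,0],"rotation":[0,0,0]},
    {"travel":[0,0,0],"rotation":[0,0,0]}
  ]
}}

```text
time_s: 18.5
tcp_pos: [0.6087, -0.0679, 0.1274]
ee_rot: [[0.743, -0.006, 0.669], [-0.003, -1.0, -0.005], [0.669, 0.002, -0.743]]
wrist_force: [0.9, 0.4, 0.1]
finger_gap: 0.0599
gripper_force: 0.0
```

```bash
python3 - <<'E'
from asc import *
t=grab('top','t13');w=grab('wrist','w13');s=grab('scene','s13');o=robot.get_obs();print(o['time_s'],o['tcp_pos'],np.array(o['q']).round(2))
for nm,d in(('t',t),('w',w),('s',s)): print(nm,proj(d,[[x,.094,.02] for x in(.47,.5,.53,.56,.59,.61)]).round().tolist())
d=np.abs(load('t0')['frame'].astype(int)-t['frame']).sum(2)
asc(t['frame'],170,235,190,262,1,1,60)
E
```

```text
18.65 [ 0.60891541 -0.06483959  0.12756783] [0.01 0.48 0.01 2.35 3.17 0.42 1.56]
t [[222.0, 237.0], [222.0, 225.0], [222.0, 212.0], [223.0, 200.0], [223.0, 188.0], [224.0, 180.0]]
w [[59.0, 433.0], [69.0, 389.0], [79.0, 349.0], [87.0, 313.0], [95.0, 280.0], [100.0, 260.0]]
s [[246.0, 147.0], [255.0, 153.0], [264.0, 158.0], [273.0, 164.0], [283.0, 170.0], [289.0, 174.0]]
170 .....................34444444444444444444444444333......................
171 ......................344444444444444444433444432.......................
172 ......................33344444444444444444344442........................
173 ........................34444444444444444444443.........................
174 .........................44444444444444444443...........................
175 ..........................444444444444333332............................
176 ............................43344444433333..............................
177 ................................433333..................................
178 ........................................................................
179 ..............................
[... 3577 characters left out ...]
.......
226 ..............................478753....................................
227 ..............................47875.....................................
228 ..............................46874.....................................
229 ...............................6874.....................................
230 ...............................6773.....................................
231 ...............................5764.....................................
232 ...............................5764.....................................
233 ................................44......................................
234 ........................................................................
```

The top view now shows the finial clearly: foot at rows 186–189, collar at 210–213, tip at 233, column about 223. So it lies along −x, with the spire towards the robot.

```bash
python3 - <<'E'
from h import *
np.set_printoptions(precision=4,suppress=True)
t=load('t13')
tip=onz(t,(222.6,233.6),.006);col=onz(t,(222.9,209.6),.020);ff=onz(t,(223.6,185.6),.035);fn=onz(t,(223.6,189.8),.035)
print(tip,col,ff,fn);print('neck from tip',tip[0]+.077,'from collar',col[0]+.0237,'from foot far',ff[0]-.0355)
from kin import *
import json
S,L=json.load(open('kin.json'));o=robot.get_obs()
data+=[([-0.4987,0.5832,0.1213,2.3627,2.6967,0.4912,1.6102],[.5946,.0916,.0847],[[.7649,-.0081,.6441],[-.0059,-1,-.0057],[.6442,.0006,-.7649]]),
([-.4503,.6719,.1052,2.271,2.7418,.5219,1.5993],[.643,.094,.0648],[[.743,-.002,.669],[0,-1,-.003],[.669,.002,-.743]]),(o['q'],o['tcp_pos'],o['ee_rot'])]
f=least_squares(res,L,args=(S,));print(f.cost,f.x);json.dump([S,f.x.tolist()],open('kin.json','w'))
from ik import *
fl=np.diag([-1.,-1,1]);q=np.array(o['q']);x0=tip[0]+.077
for tl in(25,30,35,40):
  for z in(.017,.12):
    R=face(0,tl)@fl;p=np.array([x0,.093,z])+R[:,2]*.018;print(tl,z,ik(p,R,np.r_[q[:6],-1.5],.01,.02))
E
```

```text
[0.4801 0.0933 0.006 ] [0.5368 0.0932 0.02  ] [0.5927 0.0922 0.035 ] [0.5825 0.0918 0.035 ]
neck from tip 0.5570589986438333 from collar 0.5604516858261761 from foot far 0.557169526966084
0.006196159549855279 [ 0.3384  0.5134  0.408   0.3556  0.0191 -0.0025 -0.0028 -0.0956  1.4871]
25 0.017 (array([-0.3618,  0.6887,  0.0593,  2.2463,  2.8788,  0.2259, -1.6141]), np.float64(0.0022109316194250913), np.float64(0.0010070284032091556))
25 0.12 (array([ 0.07  ,  0.4971, -0.4767,  2.2317,  1.5162,  0.31  , -0.169 ]), np.float64(0.028899951685154475), np.float64(0.011155109657067896))
30 0.017 (array([-0.3311,  0.7096,  0.0029,  2.3088,  2.8476,  0.4041, -1.5869]), np.float64(0.001878919263731606), np.float64(0.000804903138917369))
30 0.12 (array([-0.2967,  0.4586, -0.0355,  2.2958,  2.337 ,  0.18  , -1.053 ]), np.float64(0.028025415984860032), np.float64(0.01096625796443055))
35 0.017 (array([-0.3091,  0.7453, -0.043 ,  2.3654,  2.8435,  0.5884, -1.5898]), np.float64(0.0019419926835002239), np.float64(0.0007302564769816318))
35 0.12 (array([-0.4121,  0.4758,  0.0838,  2.36  ,  2.7819,  0.3056, -1.5314]), np.float64(0.00339707188996095), np.float64(0.0014491925210653755))
40 0.017 (array([-0.4451,  0.7953,  0.1005,  2.41  ,  2.9592,  0.7385, -1.7807]), np.float64(1.11552688713799), np.float64(0.17222299163868157))
40 0.12 (array([-0.5862,  0.5176,  0.2743,  2.41  ,  3.0103,  0.4389, -1.8146]), np.float64(2.232222776393286), np.float64(0.4345937175560758))
```

```bash
python3 - <<'E'
from ik import *
from plan import rows
np.set_printoptions(precision=3,suppress=True)
fl=np.diag([-1.,-1,1]);h=Ro.from_euler('z',90,degrees=True).as_matrix()
def P(z,tl,d,x=.5575):
    R=face(0,tl)@fl;return np.array([x,.093,z])+R[:,2]*d,R
rows([(np.array([.60,0,.13]),face(0,40)@h),(P(.12,35,.016))])
for tl in(30,32):
    for x,z in((.60,.10),(.62,.08),(.64,.08)):
        p,R=tcp(x,z,tl);print(tl,x,ik(p,R,np.array([-.3,.6,0,2.2,2.8,.4,1.6]),.01,.03))
E
```

```text
--
{"travel":[-0.05, -0.65, -0.08],"rotation":[-0.1, -0.2, 9.0]},
{"travel":[-0.15, -0.63, -0.08],"rotation":[-0.1, -0.2, 9.0]},
{"travel":[-0.25, -0.6, -0.08],"rotation":[-0.2, -0.1, 9.0]},
{"travel":[-0.34, -0.55, -0.08],"rotation":[-0.1, -0.2, 9.0]},
{"travel":[-0.42, -0.49, -0.08],"rotation":[-0.2, -0.1, 9.0]},
{"travel":[-0.5, -0.42, -0.08],"rotation":[-0.1, -0.2, 9.0]},
{"travel":[-0.55, -0.34, -0.08],"rotation":[-0.2, -0.1, 9.0]},
{"travel":[-0.6, -0.25, -0.08],"rotation":[-0.1, -0.2, 9.0]},
--
{"travel":[-0.64, -0.15, -0.08],"rotation":[-0.2, -0.1, 9.0]},
{"travel":[-0.65, -0.06, -0.08],"rotation":[-0.1, -0.2, 9.0]},
{"travel":[-0.93, 0.4, -0.04],"rotation":[-0.4, 0.4, 9.0]},
{"travel":[-0.85, 0.55, -0.04],"rotation":[-0.4, 0.4, 9.0]},
{"travel":[-0.76, 0.67, -0.04],"rotation":[-0.4, 0.4, 9.0]},
{"travel":[-0.64, 0.78, -0.04],"rotation":[-0.4, 0.4, 9.0]},
{"travel":[-0.51, 0.88, -0.04],"rotation":[-0.4, 0.4, 9.0]},
{"travel":[-0.37, 0.94, -0.04],"rotation":[-0.4, 0.4, 9.0]},
--
{"travel":[-0.22, 0.99, -0.03],"rotation":[-0.4, 0.4, 9.0]},
{"travel":[-0.06, 1.02, -0.03],"rotati
[... 381 characters left out ...]
y([-0.241,  0.609, -0.069,  2.151,  2.351,  0.19 ,  2.113]), np.float64(0.019789225373604478), np.float64(0.008505818955849285))
30 0.64 (array([-0.193,  0.629, -0.121,  2.101,  2.15 ,  0.19 ,  2.336]), np.float64(0.023666134969934884), np.float64(0.010354997233343257))
32 0.6 (array([-0.385,  0.554,  0.093,  2.221,  2.768,  0.191,  1.65 ]), np.float64(0.0012373024223393929), np.float64(0.000530236433632214))
32 0.62 (array([-0.358,  0.613,  0.072,  2.175,  2.781,  0.206,  1.646]), np.float64(0.0009416984441521568), np.float64(0.00042711026677434716))
32 0.64 (array([-0.299,  0.629,  0.009,  2.126,  2.59 ,  0.19 ,  1.861]), np.float64(0.012487965379123634), np.float64(0.0054632989913469526))
```

>>> {"op": "apply_moves", "data": {
  "deltas": [
    {"travel":[-0.05,-0.65,-0.08],"rotation":[-0.1,-0.2,9]},
    {"travel":[-0.15,-0.63,-0.08],"rotation":[-0.1,-0.2,9]},
    {"travel":[-0.25,-0.6,-0.08],"rotation":[-0.2,-0.1,9]},
    {"travel":[-0.34,-0.55,-0.08],"rotation":[-0.1,-0.2,9]},
    {"travel":[-0.42,-0.5,-0.08],"rotation":[-0.2,-0.1,9]},
    {"travel":[-0.5,-0.42,-0.08],"rotation":[-0.1,-0.2,9]},
    {"travel":[-0.55,-0.34,-0.08],"rotation":[-0.2,-0.1,9]},
    {"travel":[-0.6,-0.25,-0.08],"rotation":[-0.1,-0.2,9]}
  ]
}}

```text
time_s: 19.65
tcp_pos: [0.6017, -0.012, 0.1296]
ee_rot: [[0.23, -0.726, 0.648], [-0.952, -0.305, -0.003], [0.2, -0.616, -0.762]]
wrist_force: [0.7, 0.0, 0.2]
finger_gap: 0.0596
gripper_force: 0.0
```

>>> {"op": "apply_moves", "data": {
  "deltas": [
    {"travel":[-0.64,-0.15,-0.08],"rotation":[-0.2,-0.1,9]},
    {"travel":[-0.65,-0.06,-0.08],"rotation":[-0.1,-0.2,9]},
    {"travel":[-0.93,0.4,0],"rotation":[-0.4,0.4,9]},
    {"travel":[-0.85,0.55,0],"rotation":[-0.4,0.4,9]},
    {"travel":[-0.76,0.67,0],"rotation":[-0.4,0.4,9]},
    {"travel":[-0.64,0.78,0],"rotation":[-0.4,0.4,9]},
    {"travel":[-0.5,0.88,0],"rotation":[-0.4,0.4,9]},
    {"travel":[-0.37,0.94,0],"rotation":[-0.4,0.4,9]}
  ]
}}

```text
time_s: 20.65
tcp_pos: [0.5811, 0.0565, 0.1142]
ee_rot: [[-0.655, -0.459, 0.6], [-0.584, 0.812, -0.017], [-0.479, -0.362, -0.8]]
wrist_force: [0.4, -0.4, 0.2]
finger_gap: 0.0598
gripper_force: 0.0
```

>>> {"op": "apply_moves", "data": {
  "deltas": [
    {"travel":[-0.22,1.0,0],"rotation":[-0.4,0.4,9]},
    {"travel":[-0.06,1.0,0],"rotation":[-0.4,0.4,9]},
    {"travel":[0.1,1.0,0],"rotation":[-0.4,0.4,9]},
    {"travel":[0.26,1.0,0],"rotation":[-0.4,0.3,8.9]},
    {"travel":[0,0,0],"rotation":[0,0,0]}
  ]
}}

```text
time_s: 21.28
tcp_pos: [0.5683, 0.0935, 0.1042]
ee_rot: [[-0.819, -0.002, 0.574], [-0.002, 1.0, 0.001], [-0.574, -0.0, -0.819]]
wrist_force: [-0.0, -0.3, -0.1]
finger_gap: 0.0597
gripper_force: 0.0
```

```bash
python3 - <<'E'
from asc import *
from ik import *
from plan import rows
np.set_printoptions(precision=3,suppress=True)
o=robot.get_obs();print(o['time_s'],o['tcp_pos'],np.array(o['ee_rot']),np.array(o['q']))
w=grab('wrist','w14')
u=np.array([-np.cos(.157),0,-np.sin(.157)]);n=np.array([.5575,.093,.017])
print(proj(w,[n+u*s for s in(.078,.024,0,-.036)]).round().tolist())
asc(w['frame'],60,330,200,310,6,2,60)
fl=np.diag([-1.,-1,1])
def P(z,tl,d,x=.5575):
    R=face(0,tl)@fl;return np.array([x,.093,z])+R[:,2]*d,R
rows([P(.05,32,.016),P(.017,30,.015)],vmax=3)
E
```

```text
21.275 [0.568 0.093 0.104] [[-0.819 -0.002  0.574]
 [-0.002  1.     0.001]
 [-0.574 -0.    -0.819]] [ 0.194  0.564 -0.753  2.32   1.955  0.626 -0.628]
[[255.0, 24.0], [255.0, 104.0], [255.0, 132.0], [255.0, 166.0]]
 60 .........................344444443.....................
 66 ........................33444444432....................
 72 ........................34444444442....................
 78 ........................34444444443....................
 84 .......................344444444443....................
 90 .......................3444444444432...................
 96 .....................3434444444444434..................
102 .....................3334444444445544..................
108 ......................33444444445544...................
114 ......................45444444555544...................
120 ......................35544446655544...................
126 ......................45566666665553...................
132 ......................45556666555543...................
138 ......................47998666665543...................
144 .......................7999999988564.....
[... 1490 characters left out ...]
........................
300 .......................................................
306 9999999999999999999999999999999999999999999999999999999
312 9999999999999999999999999999999999999999999999999999999
318 9999999999999999999999999999999999999999999999999999999
324 9999111111111111379999999999999999999996211111111111199
--
{"travel":[1.37, 0.01, 1.8],"rotation":[0.0, 1.0, 0.1]},
{"travel":[1.33, 0.01, 1.83],"rotation":[0.0, 1.0, 0.1]},
{"travel":[1.31, 0.01, 1.85],"rotation":[0.0, 1.0, 0.1]},
{"travel":[0.9, 0.0, 1.35],"rotation":[0.0, 1.0, 0.0]},
{"travel":[0.87, -0.01, 1.36],"rotation":[0.0, 1.0, 0.0]},
[0.565 0.093 0.004] [[-0.866, 0.001, 0.5], [0.001, 1.0, 0.0], [-0.5, 0.001, -0.866]]
```

>>> {"op": "apply_moves", "data": {
  "deltas": [
    {"travel":[1.37,0,1.8],"rotation":[0,1,0.1]},
    {"travel":[1.33,0,1.83],"rotation":[0,1,0.1]},
    {"travel":[1.3,0,1.85],"rotation":[0,1,0]},
    {"travel":[0.9,0,1.35],"rotation":[0,1,0]},
    {"travel":[0.87,0,1.36],"rotation":[0,1,0]},
    {"travel":[0,0,0],"rotation":[0,0,0]}
  ]
}}

```text
time_s: 22.08
tcp_pos: [0.5653, 0.092, 0.0036]
ee_rot: [[-0.866, 0.003, 0.5], [0.003, 1.0, -0.0], [-0.5, 0.001, -0.866]]
wrist_force: [-0.1, -0.0, -0.0]
finger_gap: 0.0598
gripper_force: 0.0
```

>>> {"op": "apply_moves", "data": {
  "deltas": [
    {"travel":[0,0,0],"rotation":[0,0,0]},
    {"travel":[0,0,0],"rotation":[0,0,0]},
    {"travel":[0.05,0,0.09],"rotation":[0,0,0]},
    {"travel":[0.05,0,0.09],"rotation":[0,0,0]},
    {"travel":[0,0,0],"rotation":[0,0,0]}
  ],
  "fingers": 0.7
}}

```text
time_s: 22.7
tcp_pos: [0.5655, 0.0921, 0.0023]
ee_rot: [[-0.865, 0.003, 0.501], [0.004, 1.0, -0.0], [-0.501, 0.002, -0.865]]
wrist_force: [-0.2, 0.3, 0.6]
finger_gap: 0.0253
gripper_force: 0.0
```

>>> {"op": "apply_moves", "data": {
  "deltas": [
    {"travel":[0.05,0,0.09],"rotation":[0,0,0]},
    {"travel":[0.04,0,0.07],"rotation":[0,0,0]},
    {"travel":[0,0,0],"rotation":[0,0,0]}
  ]
}}

```text
time_s: 23.08
tcp_pos: [0.5655, 0.0922, 0.0004]
ee_rot: [[-0.865, 0.003, 0.501], [0.004, 1.0, -0.0], [-0.501, 0.002, -0.866]]
wrist_force: [0.2, 0.9, -0.1]
finger_gap: 0.0257
gripper_force: 0.2
```

>>> {"op": "apply_moves", "data": {
  "deltas": [
    {"travel":[0,0,0],"rotation":[0,0,0]},
    {"travel":[0,0,0],"rotation":[0,0,0]},
    {"travel":[0,0,0],"rotation":[0,0,0]},
    {"travel":[0,0,0],"rotation":[0,0,0]}
  ],
  "fingers": 0.785
}}

```text
time_s: 23.58
tcp_pos: [0.5655, 0.0921, 0.0005]
ee_rot: [[-0.865, 0.003, 0.501], [0.004, 1.0, -0.0], [-0.501, 0.002, -0.865]]
wrist_force: [-3.5, 0.9, 2.2]
finger_gap: 0.0185
gripper_force: 22.1
```

```bash
python3 - <<'E'
from ik import *
from plan import rows
fl=np.diag([-1.,-1,1]);h=Ro.from_euler('z',90,degrees=True).as_matrix()
R1=face(0,36)@fl;R2=face(0,38)@h;R3=face(0,36)
N=lambda x,y,z,R:(np.array([x,y,z])+R[:,2]*.019,R)
rows([N(.5565,.0925,.06,face(0,33)@fl),N(.56,.08,.125,R1),N(.575,.07,.125,R2),N(.585,.0935,.11,R3)],vmax=3)
E
```

```text
--
{"travel":[-1.15, 0.02, -1.85],"rotation":[0.0, -1.5, -0.1]},
{"travel":[-1.2, 0.02, -1.82],"rotation":[0.0, -1.4, -0.1]},
{"travel":[-1.31, -0.42, -1.76],"rotation":[0.0, -1.0, 0.0]},
{"travel":[-1.34, -0.41, -1.73],"rotation":[0.0, -1.0, 0.0]},
{"travel":[-1.37, -0.42, -1.71],"rotation":[0.0, -1.0, 0.0]},
{"travel":[-0.13, -0.1, 0.09],"rotation":[0.2, -0.2, -9.0]},
{"travel":[-0.11, -0.12, 0.09],"rotation":[0.2, -0.2, -9.0]},
{"travel":[-0.09, -0.13, 0.09],"rotation":[0.1, -0.2, -9.0]},
--
{"travel":[-0.07, -0.15, 0.09],"rotation":[0.1, -0.2, -9.0]},
{"travel":[-0.04, -0.15, 0.09],"rotation":[0.1, -0.1, -9.0]},
{"travel":[-0.02, -0.16, 0.09],"rotation":[0.2, -0.1, -9.0]},
{"travel":[0.01, -0.16, 0.09],"rotation":[0.2, -0.2, -9.0]},
{"travel":[0.03, -0.16, 0.09],"rotation":[0.1, -0.2, -9.0]},
{"travel":[0.06, -0.15, 0.09],"rotation":[0.2, -0.1, -9.0]},
{"travel":[0.07, -0.14, 0.1],"rotation":[0.1, -0.2, -9.0]},
{"travel":[-0.23, 0.02, 0.18],"rotation":[-0.2, -0.2, -9.0]},
--
{"travel":[-0.23, -0.02, 0.18],"rotation":[-0.2, -0.1, -9.0]},
{"travel":[-0.23, -0.05, 0.18],"rotation":[-0.2, -0.1, -9.0]},
{"travel":[-0.22, -0.09, 0.18],"rotation":[-0.1, -0.1, -9.0]},
{"travel":[-0.2, -0.12, 0.18],"rotation":[-0.1, -0.2, -9.0]},
{"travel":[-0.18, -0.15, 0.18],"rotation":[-0.2, -0.2, -9.0]},
{"travel":[-0.15, -0.18, 0.18],"rotation":[-0.2, -0.1, -9.0]},
{"travel":[-0.12, -0.2, 0.18],"rotation":[-0.1, -0.2, -9.0]},
{"travel":[-0.08, -0.22, 0.19],"rotation":[-0.2, -0.1, -9.0]},
--
{"travel":[-0.05, -0.24, 0.18],"rotation":[-0.1, -0.2, -9.0]},
[0.59617089 0.09353653 0.09463627] [[0.809, 0.0, 0.587], [0.0, -1.0, 0.0], [0.587, 0.0, -0.809]]
```

>>> {"op": "apply_moves", "data": {
  "deltas": [
    {"travel":[-1.15,0,-1.85],"rotation":[0,-1.5,-0.1]},
    {"travel":[-1.2,0,-1.82],"rotation":[0,-1.4,-0.1]},
    {"travel":[-1.3,-0.42,-1.76],"rotation":[0,-1,0]},
    {"travel":[-1.34,-0.41,-1.73],"rotation":[0,-1,0]},
    {"travel":[-1.37,-0.42,-1.7],"rotation":[0,-1,0]},
    {"travel":[-0.13,-0.1,0.09],"rotation":[0.2,-0.2,-9]},
    {"travel":[-0.1,-0.12,0.09],"rotation":[0.2,-0.2,-9]},
    {"travel":[-0.09,-0.13,0.09],"rotation":[0.1,-0.2,-9]}
  ],
  "fingers": 0.795
}}

```text
time_s: 24.58
tcp_pos: [0.576, 0.0763, 0.1097]
ee_rot: [[-0.715, -0.364, 0.597], [-0.458, 0.889, -0.007], [-0.528, -0.279, -0.802]]
wrist_force: [0.5, 1.0, -0.3]
finger_gap: 0.0177
gripper_force: 0.0
```

>>> {"op": "apply_moves", "data": {
  "deltas": [
    {"travel":[-0.07,-0.15,0.09],"rotation":[0.1,-0.2,-9]},
    {"travel":[-0.04,-0.15,0.09],"rotation":[0.1,-0.1,-9]},
    {"travel":[-0.02,-0.16,0.09],"rotation":[0.2,-0.1,-9]},
    {"travel":[0,-0.16,0.09],"rotation":[0.2,-0.2,-9]},
    {"travel":[0.03,-0.16,0.09],"rotation":[0.1,-0.2,-9]},
    {"travel":[0.06,-0.15,0.09],"rotation":[0.2,-0.1,-9]},
    {"travel":[0.07,-0.14,0.1],"rotation":[0.1,-0.2,-9]},
    {"travel":[-0.23,0,0.18],"rotation":[-0.2,-0.2,-9]}
  ]
}}

```text
time_s: 25.58
tcp_pos: [0.5879, 0.0715, 0.1085]
ee_rot: [[0.129, -0.78, 0.613], [-0.987, -0.161, 0.003], [0.096, -0.605, -0.79]]
wrist_force: [0.1, 0.2, 0.6]
finger_gap: 0.0175
gripper_force: 0.0
```

>>> {"op": "apply_moves", "data": {
  "deltas": [
    {"travel":[-0.23,0,0.18],"rotation":[-0.2,-0.1,-9]},
    {"travel":[-0.23,-0.05,0.18],"rotation":[-0.2,-0.1,-9]},
    {"travel":[-0.22,-0.09,0.18],"rotation":[-0.1,-0.1,-9]},
    {"travel":[-0.2,-0.12,0.18],"rotation":[-0.1,-0.2,-9]},
    {"travel":[-0.18,-0.15,0.18],"rotation":[-0.2,-0.2,-9]},
    {"travel":[-0.15,-0.18,0.18],"rotation":[-0.2,-0.1,-9]},
    {"travel":[-0.12,-0.2,0.18],"rotation":[-0.1,-0.2,-9]},
    {"travel":[-0.08,-0.22,0.19],"rotation":[-0.2,-0.1,-9]}
  ]
}}

```text
time_s: 26.58
tcp_pos: [0.5954, 0.0906, 0.096]
ee_rot: [[0.798, -0.121, 0.59], [-0.151, -0.988, 0.001], [0.583, -0.09, -0.807]]
wrist_force: [-0.5, -0.1, 0.2]
finger_gap: 0.0172
gripper_force: 0.0
```

```bash
python3 - <<'E'
from asc import *
from ik import *
from plan import rows
np.set_printoptions(precision=3,suppress=True)
o=robot.get_obs();R=np.array(o['ee_rot']);print(o['time_s'],o['tcp_pos'],R,np.array(o['q']),o['gripper_force'],o['finger_gap'],o['wrist_force'])
w=grab('wrist','w15')
g=np.array(o['tcp_pos'])-R[:,2]*.019
for al in(0,10,21,30,40):
    a=np.radians(al);u=R@[np.cos(a),0,-np.sin(a)];b=R@[-np.sin(a),0,-np.cos(a)]
    print(al,'tip,collar rim24,foot rim',proj(w,[g+.078*u,g+.024*u+.0125*b,g-.028*u+.022*b])[:,1].round())
asc(w['frame'],90,330,200,310,5,2,60)
p,R=tcp(.60,.085,36);rows([(p,R)],vmax=3)
E
```

```text
26.575 [0.595 0.091 0.096] [[ 0.798 -0.121  0.59 ]
 [-0.151 -0.988  0.001]
 [ 0.583 -0.09  -0.807]] [-0.437  0.525  0.077  2.309  2.563  0.337  1.646] 0.0 0.01715032952295228 [-0.453 -0.088  0.213]
0 tip,collar rim24,foot rim [102. 209. 303.]
10 tip,collar rim24,foot rim [104. 216. 302.]
21 tip,collar rim24,foot rim [113. 225. 299.]
30 tip,collar rim24,foot rim [127. 234. 295.]
40 tip,collar rim24,foot rim [151. 243. 289.]
 90 .......................................................
 95 .......................................................
100 .......................................................
105 .......................................................
110 .......................................................
115 .......................................................
120 .......................................................
125 .......................................................
130 .......................................................
135 .......................................................
140 .......................................................
145 .........
[... 1716 characters left out ...]
          
290                    .........122224444                  
295                    .........1222234441                 
300                    ..........222344442                 
305                 .............12333444433  .            
310                 .............222232332232              
315                 ..............22222332222              
320                 ..............12222333221              
325                    ...........1222222                  
--
{"travel":[-0.15, -0.09, 1.6],"rotation":[-0.1, -0.1, -4.1]},
{"travel":[-0.15, -0.1, 1.6],"rotation":[0.0, -0.1, -4.1]},
[0.612 0.093 0.068] [[0.809, -0.0, 0.587], [-0.0, -1.0, 0.0], [0.587, -0.0, -0.809]]
```

The finial popped out of the shallow grip during the lift. The wrist shows its foot at about rows 255–263 and it is back on the table. I'll return to the hover pose, open, and re-measure.

```bash
python3 - <<'E'
from ik import *
from plan import rows
fl=np.diag([-1.,-1,1]);h=Ro.from_euler('z',85,degrees=True).as_matrix()
N=lambda x,y,z,R:(np.array([x,y,z])+R[:,2]*.019,R)
rows([N(.575,.09,.13,face(0,37)@h),N(.5575,.092,.12,face(0,35)@fl)],vmax=3,wmax=10.6)
E
```

```text
--
{"travel":[0.05, 0.01, -0.26],"rotation":[0.1, 0.1, 9.6]},
{"travel":[0.05, 0.0, -0.26],"rotation":[0.1, 0.1, 9.6]},
{"travel":[0.05, -0.01, -0.26],"rotation":[0.1, 0.1, 9.6]},
{"travel":[0.05, -0.02, -0.26],"rotation":[0.1, 0.1, 9.6]},
{"travel":[0.05, -0.03, -0.25],"rotation":[0.0, 0.1, 9.6]},
{"travel":[0.04, -0.04, -0.26],"rotation":[0.1, 0.1, 9.6]},
{"travel":[0.03, -0.04, -0.25],"rotation":[0.0, 0.1, 9.6]},
{"travel":[0.03, -0.04, -0.26],"rotation":[0.1, 0.1, 9.6]},
--
{"travel":[-0.04, 0.23, -0.03],"rotation":[-0.2, 0.2, 10.6]},
{"travel":[0.0, 0.23, -0.03],"rotation":[-0.2, 0.2, 10.5]},
{"travel":[0.04, 0.23, -0.03],"rotation":[-0.2, 0.2, 10.6]},
{"travel":[0.08, 0.21, -0.02],"rotation":[-0.2, 0.2, 10.5]},
{"travel":[0.12, 0.2, -0.02],"rotation":[-0.2, 0.1, 10.6]},
{"travel":[0.16, 0.17, -0.02],"rotation":[-0.2, 0.2, 10.5]},
{"travel":[0.18, 0.14, -0.03],"rotation":[-0.2, 0.1, 10.6]},
{"travel":[0.21, 0.1, -0.02],"rotation":[-0.2, 0.2, 10.5]},
--
{"travel":[0.22, 0.06, -0.02],"rotation":[-0.2, 0.1, 10.6]},
[0.56840329 0.09195508 0.10439429] [[-0.819, 0.0, 0.574], [0.0, 1.0, -0.0], [-0.574, 0.0, -0.819]]
```

>>> {"op": "apply_moves", "data": {
  "deltas": [
    {"travel":[0.05,0,-0.26],"rotation":[0.1,0.1,9.6]},
    {"travel":[0.05,0,-0.26],"rotation":[0.1,0.1,9.6]},
    {"travel":[0.05,0,-0.26],"rotation":[0.1,0.1,9.6]},
    {"travel":[0.05,0,-0.26],"rotation":[0.1,0.1,9.6]},
    {"travel":[0.05,-0.03,-0.25],"rotation":[0,0.1,9.6]},
    {"travel":[0.04,-0.04,-0.26],"rotation":[0.1,0.1,9.6]},
    {"travel":[0.03,-0.04,-0.25],"rotation":[0,0.1,9.6]},
    {"travel":[0.03,-0.04,-0.26],"rotation":[0.1,0.1,9.6]}
  ],
  "fingers": 0.3
}}

```text
time_s: 27.62
tcp_pos: [0.586, 0.089, 0.115]
ee_rot: [[0.051, -0.796, 0.603], [-0.998, -0.065, -0.001], [0.04, -0.601, -0.798]]
wrist_force: [0.5, 0.3, -0.5]
finger_gap: 0.0598
gripper_force: 0.0
```

>>> {"op": "apply_moves", "data": {
  "deltas": [
    {"travel":[-0.04,0.23,0],"rotation":[-0.2,0.2,10.6]},
    {"travel":[0,0.23,0],"rotation":[-0.2,0.2,10.5]},
    {"travel":[0.04,0.23,0],"rotation":[-0.2,0.2,10.6]},
    {"travel":[0.08,0.2,0],"rotation":[-0.2,0.2,10.5]},
    {"travel":[0.12,0.2,0],"rotation":[-0.2,0.1,10.6]},
    {"travel":[0.16,0.17,0],"rotation":[-0.2,0.2,10.5]},
    {"travel":[0.18,0.14,0],"rotation":[-0.2,0.1,10.6]},
    {"travel":[0.2,0.1,0],"rotation":[-0.2,0.2,10.5]}
  ]
}}

```text
time_s: 28.62
tcp_pos: [0.5713, 0.0909, 0.1041]
ee_rot: [[-0.807, -0.13, 0.576], [-0.161, 0.987, -0.004], [-0.568, -0.096, -0.818]]
wrist_force: [0.6, 0.3, -0.7]
finger_gap: 0.0599
gripper_force: 0.0
```

```bash
python3 - <<'E'
from asc import *
np.set_printoptions(precision=4,suppress=True)
o=robot.get_obs();R=np.array(o['ee_rot']);print(o['time_s'],o['tcp_pos'],R.round(3).tolist(),np.array(o['q']))
w=grab('wrist','w16');asc(w['frame'],0,235,180,340,6,2,60)
h=cv2.cvtColor(w['frame'],cv2.COLOR_RGB2HSV)
for y in list(range(4,150,12)):
    x=np.where((h[y,180:340,1]<60)&(h[y,180:340,2]>100))[0]+180
    if len(x):print(y,x.min(),x.max(),onz(w,((x.min()+x.max())/2,y),.014)[:2])
E
```

```text
28.625 [0.5713 0.0909 0.1041] [[-0.807, -0.13, 0.576], [-0.161, 0.987, -0.004], [-0.568, -0.096, -0.818]] [ 0.1403  0.5463 -0.6768  2.3183  1.979   0.5911 -0.5017]
  0 ................................................................................
  6 ................................................................................
 12 ................................................................................
 18 .....................................................344444.....................
 24 ....................................................3444443.....................
 30 ...................................................34444443.....................
 36 ..................................................344444442.....................
 42 .................................................344444444......................
 48 ................................................3344444543......................
 54 ...............................................34444444442......................
 60 ..............................................244444444442......................
 
[... 2092 characters left out ...]
66666677.......................
216 ...........................443344444444443222222225677..........................
222 ...................................44444444333..................................
228 ................................................................................
234 ................................................................................
16 286 296 [0.4745 0.0908]
28 282 296 [0.481  0.0911]
40 278 295 [0.4881 0.0911]
52 275 294 [0.4955 0.0914]
64 271 293 [0.5035 0.0914]
76 268 291 [0.5121 0.0914]
88 261 291 [0.5215 0.0907]
100 261 291 [0.5311 0.0925]
112 259 287 [0.542  0.0922]
124 257 284 [0.5537 0.0922]
136 255 281 [0.5664 0.0922]
148 240 282 [0.5812 0.0883]
```

```bash
python3 - <<'E'
from h import *
from ik import *
from plan import rows
for nm in('w14','w16'):
    w=load(nm)
    for x in(.549,.553,.557,.561):
        u=np.array([-np.cos(.157),0,-np.sin(.157)]);b=np.array([-np.sin(.157),0,np.cos(.157)]);n=np.array([x,.0925,.017])
        print(nm,x,proj(w,[n+u*.078,n+u*.031+b*.0125,n+u*.024+b*.0125,n-u*.028+b*.021])[:,1].round(1))
    g=cv2.cvtColor(w['frame'],cv2.COLOR_RGB2GRAY).astype(int)
    c={'w14':255,'w16':None}[nm]
    print([(y,int(g[y,(255 if c else int(291-(y-16)*.172))-3:][:6].mean())) for y in list(range(8,30,2))+list(range(84,116,2))+list(range(132,158,2))])
fl=np.diag([-1.,-1,1])
N=lambda x,z,t,d:(np.array([x,.092,z])+face(0,t)[:,2]*d,face(0,t)@fl)
rows([N(.5555,.06,33,.019),N(.5555,.017,31,.019)],vmax=3,wmax=10.6)
E
```

```text
w14 0.549 [  8.4  91.8 101.4 166.8]
w14 0.553 [ 15.7  96.9 106.3 170.1]
w14 0.557 [ 22.8 101.9 111.  173.3]
w14 0.561 [ 29.6 106.7 115.6 176.5]
[(8, 55), (10, 54), (12, 54), (14, 52), (16, 53), (18, 53), (20, 56), (22, 56), (24, 87), (26, 108), (28, 127), (84, 131), (86, 131), (88, 131), (90, 132), (92, 133), (94, 132), (96, 133), (98, 133), (100, 132), (102, 128), (104, 128), (106, 127), (108, 128), (110, 125), (112, 129), (114, 129), (132, 165), (134, 165), (136, 165), (138, 170), (140, 208), (142, 239), (144, 239), (146, 238), (148, 239), (150, 239), (152, 239), (154, 238), (156, 238)]
w16 0.549 [  6.3  89.9  99.6 164.9]
w16 0.553 [ 13.6  95.1 104.5 168.3]
w16 0.557 [ 20.8 100.1 109.2 171.5]
w16 0.561 [ 27.6 104.9 113.8 174.7]
[(8, 55), (10, 54), (12, 66), (14, 125), (16, 128), (18, 128), (20, 129), (22, 128), (24, 130), (26, 130), (28, 130), (84, 135), (86, 135), (88, 135), (90, 134), (92, 134), (94, 130), (96, 132), (98, 130), (100, 130), (102, 129), (104, 130), (106, 131), (108, 131), (110, 130), (112, 131), (114, 131), (132, 163), (134, 164), (136, 164), (138, 208), (140, 241), (142, 241), (144, 241), (146, 241), (148, 241), (150, 241), (152, 233), (154, 241), (156, 241)]
--
{"travel":[1.27, 0.24, 1.53],"rotation":[-0.1, 0.7, 2.9]},
{"travel":[1.26, 0.18, 1.55],"rotation":[-0.1, 0.7, 2.9]},
{"travel":[1.25, 0.11, 1.56],"rotation":[-0.2, 0.7, 2.9]},
{"travel":[1.2, 0.0, 1.8],"rotation":[0.0, 1.0, 0.0]},
{"travel":[1.18, 0.0, 1.83],"rotation":[0.0, 1.0, 0.0]},
[0.56528679 0.09202275 0.00065912] [[-0.857, -0.001, 0.515], [-0.0, 1.0, 0.0], [-0.515, 0.0, -0.857]]
```

>>> {"op": "apply_moves", "data": {
  "deltas": [
    {"travel":[1.35,0.24,1.48],"rotation":[-0.1,0.7,2.9]},
    {"travel":[1.34,0.18,1.5],"rotation":[-0.1,0.7,2.9]},
    {"travel":[1.33,0.11,1.51],"rotation":[-0.2,0.7,2.9]},
    {"travel":[1.2,0,1.8],"rotation":[0,1,0]},
    {"travel":[1.18,0,1.83],"rotation":[0,1,0]},
    {"travel":[0,0,0],"rotation":[0,0,0]}
  ],
  "fingers": 0.6
}}

```text
time_s: 29.42
tcp_pos: [0.5622, 0.0908, -0.0004]
ee_rot: [[-0.858, -0.016, 0.514], [-0.019, 1.0, -0.001], [-0.514, -0.011, -0.858]]
wrist_force: [0.1, 0.5, 0.0]
finger_gap: 0.034
gripper_force: 0.0
```

>>> {"op": "apply_moves", "data": {
  "deltas": [
    {"travel":[0.1,0,0.17],"rotation":[0,0,0]},
    {"travel":[0.1,0,0.17],"rotation":[0,0,0]},
    {"travel":[0,0,0],"rotation":[0,0,0]}
  ],
  "fingers": 0.7
}}

```text
time_s: 29.8
tcp_pos: [0.5629, 0.091, -0.0028]
ee_rot: [[-0.856, -0.016, 0.516], [-0.019, 1.0, -0.001], [-0.516, -0.01, -0.857]]
wrist_force: [-0.5, -0.2, 0.1]
finger_gap: 0.0253
gripper_force: 0.0
```

>>> {"op": "apply_moves", "data": {
  "deltas": [
    {"travel":[0.1,0,0.17],"rotation":[0,0,0]},
    {"travel":[0.05,0,0.09],"rotation":[0,0,0]},
    {"travel":[0,0,0],"rotation":[0,0,0]}
  ]
}}

```text
time_s: 30.18
tcp_pos: [0.5628, 0.091, -0.0063]
ee_rot: [[-0.857, -0.016, 0.515], [-0.019, 1.0, -0.0], [-0.515, -0.01, -0.857]]
wrist_force: [0.3, -0.1, -0.4]
finger_gap: 0.0254
gripper_force: 0.0
```

>>> {"op": "apply_moves", "data": {
  "deltas": [
    {"travel":[0,0,0],"rotation":[0,0,0]},
    {"travel":[0,0,0],"rotation":[0,0,0]},
    {"travel":[0,0,0],"rotation":[0,0,0]},
    {"travel":[0,0,0],"rotation":[0,0,0]}
  ],
  "fingers": 0.78
}}

```text
time_s: 30.68
tcp_pos: [0.5628, 0.0911, -0.0062]
ee_rot: [[-0.857, -0.016, 0.515], [-0.019, 1.0, -0.0], [-0.515, -0.01, -0.857]]
wrist_force: [-2.4, 0.8, 3.8]
finger_gap: 0.0195
gripper_force: 48.9
```

The deeper grip is much stiffer: 49 N at the same closure. I'll ease it slightly, lift, and check.

>>> {"op": "apply_moves", "data": {
  "deltas": [
    {"travel":[-0.3,0,-0.5],"rotation":[0,0,0]},
    {"travel":[-0.5,0,-0.86],"rotation":[0,0,0]},
    {"travel":[-0.8,0,-1.3],"rotation":[0,0,0]},
    {"travel":[0,0,0],"rotation":[0,0,0]}
  ],
  "fingers": 0.775
}}

```text
time_s: 31.18
tcp_pos: [0.5636, 0.0914, 0.0263]
ee_rot: [[-0.856, -0.016, 0.518], [-0.019, 1.0, -0.001], [-0.517, -0.01, -0.856]]
wrist_force: [-0.8, -0.5, -1.5]
finger_gap: 0.0196
gripper_force: 48.3
```

```bash
python3 - <<'E'
from ik import *
from plan import rows
from cell import robot
fl=np.diag([-1.,-1,1]);h=Ro.from_euler('z',90,degrees=True).as_matrix()
o=robot.get_obs();print(o['time_s'],o['tcp_pos'],o['gripper_force'],o['finger_gap'],np.array(o['q']).round(2))
N=lambda x,y,z,R:(np.array([x,y,z])+R[:,2]*.027,R)
rows([N(.565,.085,.12,face(0,36)@fl),N(.58,.08,.125,face(0,38)@h),N(.59,.0935,.11,face(0,38))],vmax=4,wmax=10.4)
E
```

```text
31.175 [0.56359442 0.09135642 0.02631995] 48.313565254211426 0.01964446119723065 [ 0.16  0.74 -0.7   2.3   2.08  0.68 -0.69]
--
{"travel":[-2.59, -0.37, -2.63],"rotation":[0.0, -2.4, 0.5]},
{"travel":[-2.7, -0.34, -2.51],"rotation":[0.0, -2.4, 0.6]},
{"travel":[-0.18, -0.06, 0.05],"rotation":[0.2, -0.2, -10.0]},
{"travel":[-0.17, -0.09, 0.05],"rotation":[0.2, -0.2, -10.0]},
{"travel":[-0.15, -0.11, 0.06],"rotation":[0.2, -0.2, -10.0]},
{"travel":[-0.13, -0.14, 0.06],"rotation":[0.2, -0.2, -10.0]},
{"travel":[-0.1, -0.15, 0.06],"rotation":[0.2, -0.2, -10.0]},
{"travel":[-0.07, -0.17, 0.05],"rotation":[0.1, -0.2, -10.0]},
--
{"travel":[-0.04, -0.18, 0.06],"rotation":[0.1, -0.2, -10.0]},
{"travel":[-0.01, -0.18, 0.06],"rotation":[0.2, -0.1, -10.0]},
{"travel":[0.03, -0.18, 0.05],"rotation":[0.1, -0.2, -10.0]},
{"travel":[-0.15, 0.01, 0.2],"rotation":[0.0, 0.0, -10.0]},
{"travel":[-0.15, -0.01, 0.2],"rotation":[0.0, 0.0, -10.0]},
{"travel":[-0.15, -0.04, 0.2],"rotation":[0.0, 0.0, -10.0]},
{"travel":[-0.14, -0.06, 0.2],"rotation":[0.0, 0.0, -10.0]},
{"travel":[-0.12, -0.08, 0.2],"rotation":[0.0, 0.0, -10.0]},
--
{"travel":[-0.11, -0.11, 0.2],"rotation":[0.0, 0.0, -10.0]},
{"travel":[-0.09, -0.12, 0.2],"rotation":[0.0, 0.0, -10.0]},
{"travel":[-0.06, -0.14, 0.2],"rotation":[0.0, 0.0, -10.0]},
{"travel":[-0.04, -0.14, 0.2],"rotation":[0.0, 0.0, -10.0]},
[0.60662521 0.09350421 0.08873633] [[0.788, 0.0, 0.615], [0.0, -1.0, 0.0], [0.615, -0.0, -0.788]]
```

>>> {"op": "apply_moves", "data": {
  "deltas": [
    {"travel":[-2.6,-0.37,-2.63],"rotation":[0,-2.4,0.5]},
    {"travel":[-2.7,-0.34,-2.5],"rotation":[0,-2.4,0.6]},
    {"travel":[-0.18,-0.06,0.05],"rotation":[0.2,-0.2,-10]},
    {"travel":[-0.17,-0.09,0.05],"rotation":[0.2,-0.2,-10]},
    {"travel":[-0.15,-0.1,0.06],"rotation":[0.2,-0.2,-10]},
    {"travel":[-0.13,-0.14,0.06],"rotation":[0.2,-0.2,-10]},
    {"travel":[-0.1,-0.15,0.06],"rotation":[0.2,-0.2,-10]},
    {"travel":[-0.07,-0.17,0.05],"rotation":[0.1,-0.2,-10]}
  ]
}}

```text
time_s: 32.17
tcp_pos: [0.5909, 0.0817, 0.0999]
ee_rot: [[-0.397, -0.689, 0.606], [-0.869, 0.495, -0.006], [-0.296, -0.529, -0.795]]
wrist_force: [-0.1, -0.1, -1.5]
finger_gap: 0.0196
gripper_force: 48.3
```

>>> {"op": "apply_moves", "data": {
  "deltas": [
    {"travel":[-0.04,-0.18,0.06],"rotation":[0.1,-0.2,-10]},
    {"travel":[0,-0.18,0.06],"rotation":[0.2,-0.1,-10]},
    {"travel":[0.03,-0.18,0.05],"rotation":[0.1,-0.2,-10]},
    {"travel":[-0.15,0,0.2],"rotation":[0,0,-10]},
    {"travel":[-0.15,0,0.2],"rotation":[0,0,-10]},
    {"travel":[-0.15,-0.04,0.2],"rotation":[0,0,-10]},
    {"travel":[-0.14,-0.06,0.2],"rotation":[0,0,-10]},
    {"travel":[-0.12,-0.08,0.2],"rotation":[0,0,-10]}
  ]
}}

```text
time_s: 33.17
tcp_pos: [0.6015, 0.0875, 0.0933]
ee_rot: [[0.609, -0.504, 0.613], [-0.638, -0.77, 0.001], [0.472, -0.391, -0.79]]
wrist_force: [-1.2, 0.4, -1.5]
finger_gap: 0.0197
gripper_force: 48.3
```

>>> {"op": "apply_moves", "data": {
  "deltas": [
    {"travel":[-0.1,-0.1,0.2],"rotation":[0,0,-10]},
    {"travel":[-0.09,-0.12,0.2],"rotation":[0,0,-10]},
    {"travel":[-0.06,-0.14,0.2],"rotation":[0,0,-10]},
    {"travel":[-0.04,-0.14,0.2],"rotation":[0,0,-10]},
    {"travel":[0,0,0],"rotation":[0,0,0]}
  ]
}}

```text
time_s: 33.8
tcp_pos: [0.6059, 0.0937, 0.0866]
ee_rot: [[0.79, 0.001, 0.613], [0.0, -1.0, 0.001], [0.613, -0.0, -0.79]]
wrist_force: [-0.4, -0.0, -1.6]
finger_gap: 0.0198
gripper_force: 48.3
```

```bash
cat > chk.py <<'E'
from lean import *
import sys
np.set_printoptions(precision=3,suppress=True)
D=.027
def chk(tag,lo=90,hi=240):
    w=grab('wrist',tag);o=robot.get_obs();R=np.array(o['ee_rot']);n=np.array(o['tcp_pos'])-R[:,2]*D;t=np.degrees(np.arcsin(R[2,0]))
    print(o['time_s'],'neck',n,'tilt %.1f head %.1f'%(t,np.degrees(np.arctan2(R[1,0],R[0,0]))),'F',np.array(o['wrist_force']),'grip',o['gripper_force'],'q',np.array(o['q']))
    for al in(0,10,20,25,30,35,40,45,50,55):
        a=np.radians(al);u=R@[np.cos(a),0,-np.sin(a)];b=R@[-np.sin(a),0,-np.cos(a)]
        p=proj(w,[n+.078*u+.004*b,n+.078*u-.004*b,n+.024*u+.0125*b])[:,1];print((al,'lean %.0f'%(90-t-al),*p.round().astype(int)),end=' ')
    g=cv2.cvtColor(w['frame'],cv2.COLOR_RGB2GRAY).astype(int);print();print([(y,int(g[y,252:258].mean()),int(g[y,225:231].mean())) for y in range(lo,hi,4)])
if __name__=='__main__':chk(sys.argv[1])
E
python3 chk.py w17; python3 - <<'E'
from ik import *
from plan import rows
N=lambda x,z,t:(np.array([x,.0935,z])+face(0,t)[:,2]*.027,face(0,t))
rows([N(.61,.08,38)],vmax=2)
for t in(38,42,45):
    for x,z in((.62,.08),(.661,.053)): print(t,x,ik(*N(x,z,t),np.array([-.3,.6,0,2.2,2.7,.4,1.6]),.01,.03)[0].round(2))
E
```

```text
33.85 neck [0.589 0.094 0.108] tilt 37.8 head -0.2 F [-0.418 -0.221 -1.763] grip 48.26549291610718 q [-0.482  0.569  0.13   2.308  2.682  0.386  1.656]
(0, 'lean 52', np.int64(101), np.int64(102), np.int64(214)) (10, 'lean 42', np.int64(105), np.int64(102), np.int64(222)) (20, 'lean 32', np.int64(115), np.int64(108), np.int64(231)) (25, 'lean 27', np.int64(123), np.int64(114), np.int64(236)) (30, 'lean 22', np.int64(134), np.int64(122), np.int64(241)) (35, 'lean 17', np.int64(147), np.int64(132), np.int64(246)) (40, 'lean 12', np.int64(163), np.int64(145), np.int64(251)) (45, 'lean 7', np.int64(181), np.int64(160), np.int64(256)) (50, 'lean 2', np.int64(202), np.int64(178), np.int64(261)) (55, 'lean -3', np.int64(224), np.int64(198), np.int64(266)) 
[(90, 76, 77), (94, 79, 80), (98, 80, 81), (102, 76, 77), (106, 77, 76), (110, 59, 58), (114, 54, 53), (118, 54, 53), (122, 54, 55), (126, 126, 102), (130, 179, 115), (134, 174, 117), (138, 161, 79), (142, 162, 73), (146, 163, 78), (150, 163, 76), (154, 163, 76), (158, 163, 83), (162, 163, 88), (166, 163, 92), (170, 163, 80), (174, 163, 126), (178, 163, 125), (182, 164, 126), (186, 163, 149), (190, 164, 146), (194, 164, 150), (198, 166, 152), (202, 166, 150), (206, 165, 132), (210, 166, 132), (214, 167, 132), (218, 167, 130), (222, 166, 119), (226, 165, 117), (230, 179, 102), (234, 154, 129), (238, 147, 130)]
--
{"travel":[-0.04, 0.0, 1.74],"rotation":[0.0, 0.1, -0.1]},
{"travel":[-0.04, 0.01, 1.74],"rotation":[0.0, 0.1, -0.1]},
[0.62663352 0.09346156 0.0587606 ] [[0.788, 0.001, 0.616], [0.001, -1.0, 0.001], [0.616, -0.0, -0.788]]
38 0.62 [-0.3   0.65 -0.02  2.24  2.79  0.43  1.65]
38 0.661 [-0.28  0.74 -0.02  2.14  2.8   0.41  1.65]
42 0.62 [-0.29  0.68 -0.04  2.28  2.82  0.56  1.61]
42 0.661 [-0.27  0.76 -0.04  2.18  2.83  0.54  1.62]
45 0.62 [-0.29  0.7  -0.05  2.31  2.84  0.67  1.58]
45 0.661 [-0.27  0.78 -0.04  2.21  2.86  0.64  1.59]
```

The finial is firmly held (48 N), leaning about 25° at this tilt. I'll approach the crossbar at 45° tilt and push slowly.

```bash
python3 - <<'E'
from ik import *
from plan import rows
N=lambda x,z,t:(np.array([x,.0935,z])+face(0,t)[:,2]*.027,face(0,t))
rows([N(.62,.082,42),N(.645,.07,45)],vmax=2)
print(face(0,45).T@[.0025,0,0]*100)
E
```

```text
--
{"travel":[0.34, 0.0, 1.31],"rotation":[0.0, 1.4, -0.1]},
{"travel":[0.31, 0.0, 1.32],"rotation":[0.0, 1.4, 0.0]},
{"travel":[0.27, 0.0, 1.32],"rotation":[0.0, 1.4, -0.1]},
{"travel":[0.6, 0.0, 1.28],"rotation":[0.0, 1.5, 0.0]},
{"travel":[0.57, 0.01, 1.3],"rotation":[0.0, 1.5, 0.0]},
[0.66412006 0.09346334 0.05092377] [[0.707, 0.001, 0.707], [0.0, -1.0, 0.001], [0.707, -0.0, -0.707]]
[0.1767767 0.        0.1767767]
```

>>> {"op": "apply_moves", "data": {
  "deltas": [
    {"travel":[0.34,0,1.3],"rotation":[0,1.4,-0.1]},
    {"travel":[0.3,0,1.32],"rotation":[0,1.4,0]},
    {"travel":[0.27,0,1.32],"rotation":[0,1.4,-0.1]},
    {"travel":[0.6,0,1.28],"rotation":[0,1.5,0]},
    {"travel":[0.57,0,1.3],"rotation":[0,1.5,0]},
    {"travel":[0,0,0],"rotation":[0,0,0]}
  ]
}}

```text
time_s: 34.6
tcp_pos: [0.6641, 0.0929, 0.0505]
ee_rot: [[0.708, -0.0, 0.707], [-0.0, -1.0, 0.0], [0.707, -0.0, -0.708]]
wrist_force: [-0.2, -0.7, -0.5]
finger_gap: 0.0196
gripper_force: 48.2
```

>>> {"op": "apply_moves", "data": {
  "deltas": [
    {"travel":[0.18,0,0.18],"rotation":[0,0,0]},
    {"travel":[0.18,0,0.18],"rotation":[0,0,0]},
    {"travel":[0.18,0,0.18],"rotation":[0,0,0]},
    {"travel":[0.18,0,0.18],"rotation":[0,0,0]},
    {"travel":[0,0,0],"rotation":[0,0,0]}
  ]
}}

```text
time_s: 35.22
tcp_pos: [0.6745, 0.0935, 0.0513]
ee_rot: [[0.707, 0.003, 0.707], [0.003, -1.0, 0.001], [0.707, 0.002, -0.707]]
wrist_force: [-0.8, -0.1, -1.4]
finger_gap: 0.02
gripper_force: 48.3
```

```bash
python3 chk.py w18
```

```text
35.275 neck [0.655 0.093 0.07 ] tilt 45.0 head 0.3 F [-0.418 -0.451 -1.698] grip 48.26214909553528 q [-0.402  0.739  0.068  2.226  2.762  0.604  1.605]
(0, 'lean 45', np.int64(102), np.int64(103), np.int64(215)) (10, 'lean 35', np.int64(105), np.int64(103), np.int64(222)) (20, 'lean 25', np.int64(116), np.int64(109), np.int64(231)) (25, 'lean 20', np.int64(124), np.int64(115), np.int64(236)) (30, 'lean 15', np.int64(135), np.int64(123), np.int64(241)) (35, 'lean 10', np.int64(148), np.int64(133), np.int64(246)) (40, 'lean 5', np.int64(164), np.int64(146), np.int64(251)) (45, 'lean -0', np.int64(182), np.int64(161), np.int64(256)) (50, 'lean -5', np.int64(202), np.int64(179), np.int64(261)) (55, 'lean -10', np.int64(225), np.int64(199), np.int64(266)) 
[(90, 235, 235), (94, 235, 235), (98, 235, 235), (102, 222, 229), (106, 138, 141), (110, 129, 131), (114, 118, 138), (118, 80, 74), (122, 81, 81), (126, 93, 86), (130, 114, 81), (134, 110, 83), (138, 104, 73), (142, 105, 73), (146, 104, 75), (150, 105, 79), (154, 104, 75), (158, 104, 74), (162, 104, 74), (166, 104, 57), (170, 104, 53), (174, 103, 52), (178, 104, 52), (182, 103, 53), (186, 104, 112), (190, 104, 121), (194, 105, 72), (198, 105, 70), (202, 106, 74), (206, 106, 72), (210, 106, 73), (214, 154, 76), (218, 155, 89), (222, 146, 89), (226, 145, 92), (230, 157, 83), (234, 136, 132), (238, 130, 121)]
```

>>> {"op": "apply_moves", "data": {
  "deltas": [
    {"travel":[0.18,0,0.18],"rotation":[0,0,0]},
    {"travel":[0.18,0,0.18],"rotation":[0,0,0]},
    {"travel":[0,0,0],"rotation":[0,0,0]}
  ]
}}

```text
time_s: 35.65
tcp_pos: [0.6781, 0.0934, 0.0501]
ee_rot: [[0.709, 0.003, 0.705], [0.004, -1.0, 0.001], [0.705, 0.002, -0.709]]
wrist_force: [-9.0, 0.8, -3.0]
finger_gap: 0.0201
gripper_force: 48.9
```

>>> {"op": "apply_moves", "data": {
  "deltas": [
    {"travel":[0.14,0,0.14],"rotation":[0,0,0]},
    {"travel":[0.14,0,0.14],"rotation":[0,0,0]},
    {"travel":[0,0,0],"rotation":[0,0,0]}
  ]
}}

```text
time_s: 36.02
tcp_pos: [0.6814, 0.0933, 0.0495]
ee_rot: [[0.71, 0.003, 0.704], [0.004, -1.0, 0.001], [0.704, 0.002, -0.71]]
wrist_force: [-11.1, 0.6, -5.6]
finger_gap: 0.0198
gripper_force: 50.3
```

>>> {"op": "apply_moves", "data": {
  "deltas": [
    {"travel":[0.14,0,0.14],"rotation":[0,0,0]},
    {"travel":[0.14,0,0.14],"rotation":[0,0,0]},
    {"travel":[0.14,0,0.14],"rotation":[0,0,0]},
    {"travel":[0,0,0],"rotation":[0,0,0]}
  ]
}}

```text
time_s: 36.52
tcp_pos: [0.6869, 0.0933, 0.049]
ee_rot: [[0.711, 0.003, 0.703], [0.004, -1.0, 0.001], [0.703, 0.003, -0.711]]
wrist_force: [-12.2, 0.1, -7.1]
finger_gap: 0.0201
gripper_force: 55.0
```

```bash
python3 chk.py w19
```

```text
36.575 neck [0.668 0.093 0.068] tilt 44.7 head 0.3 F [-12.21   -0.681  -7.871] grip 54.99488647095859 q [-0.396  0.748  0.074  2.193  2.766  0.573  1.613]
(0, 'lean 45', np.int64(102), np.int64(102), np.int64(214)) (10, 'lean 35', np.int64(105), np.int64(102), np.int64(222)) (20, 'lean 25', np.int64(115), np.int64(108), np.int64(231)) (25, 'lean 20', np.int64(124), np.int64(114), np.int64(236)) (30, 'lean 15', np.int64(135), np.int64(122), np.int64(241)) (35, 'lean 10', np.int64(148), np.int64(133), np.int64(246)) (40, 'lean 5', np.int64(164), np.int64(145), np.int64(251)) (45, 'lean 0', np.int64(182), np.int64(161), np.int64(256)) (50, 'lean -5', np.int64(202), np.int64(178), np.int64(261)) (55, 'lean -10', np.int64(224), np.int64(198), np.int64(266)) 
[(90, 235, 235), (94, 235, 235), (98, 235, 235), (102, 235, 235), (106, 233, 231), (110, 141, 167), (114, 129, 137), (118, 196, 150), (122, 126, 136), (126, 80, 82), (130, 80, 81), (134, 82, 83), (138, 79, 79), (142, 81, 82), (146, 80, 82), (150, 75, 71), (154, 66, 67), (158, 116, 70), (162, 115, 71), (166, 107, 75), (170, 97, 77), (174, 95, 74), (178, 96, 73), (182, 96, 72), (186, 96, 67), (190, 96, 53), (194, 95, 50), (198, 95, 52), (202, 95, 53), (206, 96, 69), (210, 96, 70), (214, 95, 73), (218, 97, 72), (222, 97, 73), (226, 96, 74), (230, 97, 84), (234, 98, 82), (238, 99, 83)]
```

The tip row has moved to about 156, so the finial is about 3° from upright and still pressed on the crossbar. I'll back off and lower it onto the disc.

>>> {"op": "apply_moves", "data": {
  "deltas": [
    {"travel":[-0.28,0,-0.28],"rotation":[0,0,0]},
    {"travel":[-0.28,0,-0.28],"rotation":[0,0,0]},
    {"travel":[-0.42,0,0.42],"rotation":[0,0,0]},
    {"travel":[-0.42,0,0.42],"rotation":[0,0,0]},
    {"travel":[0,0,0],"rotation":[0,0,0]}
  ]
}}

```text
time_s: 37.2
tcp_pos: [0.6834, 0.0935, 0.0405]
ee_rot: [[0.704, 0.002, 0.711], [0.003, -1.0, 0.001], [0.711, 0.001, -0.704]]
wrist_force: [4.7, -0.5, 6.1]
finger_gap: 0.0201
gripper_force: 55.1
```

```bash
python3 chk.py w20|head -2
```

```text
37.25 neck [0.664 0.093 0.06 ] tilt 45.3 head 0.2 F [ 4.542 -1.199  5.326] grip 55.01453057164326 q [-0.392  0.77   0.063  2.205  2.771  0.618  1.6  ]
(0, 'lean 45', np.int64(102), np.int64(102), np.int64(215)) (10, 'lean 35', np.int64(105), np.int64(102), np.int64(222)) (20, 'lean 25', np.int64(116), np.int64(109), np.int64(231)) (25, 'lean 20', np.int64(124), np.int64(114), np.int64(236)) (30, 'lean 15', np.int64(135), np.int64(122), np.int64(241)) (35, 'lean 10', np.int64(148), np.int64(133), np.int64(246)) (40, 'lean 5', np.int64(164), np.int64(145), np.int64(251)) (45, 'lean -0', np.int64(182), np.int64(161), np.int64(256)) (50, 'lean -5', np.int64(202), np.int64(178), np.int64(261)) (55, 'lean -10', np.int64(224), np.int64(198), np.int64(266))
```

```bash
python3 - <<'E'
from asc import *
w=load('w20');g=cv2.cvtColor(w['frame'],cv2.COLOR_RGB2GRAY).astype(int);print([(y,int(g[y,252:258].mean())) for y in range(134,190,3)])
s=grab('scene','s20')
print({(x,z):proj(s,[[x,.0935,z]])[0].round().tolist() for x in(.655,.665) for z in(.015,.02,.05,.08,.13,.138)})
asc(s['frame'],140,200,285,335,1,1,45)
E
```

```text
[(134, 81), (137, 72), (140, 71), (143, 72), (146, 74), (149, 76), (152, 77), (155, 115), (158, 116), (161, 114), (164, 107), (167, 100), (170, 96), (173, 95), (176, 95), (179, 96), (182, 97), (185, 96), (188, 96)]
{(0.655, 0.015): [303.0, 184.0], (0.655, 0.02): [304.0, 183.0], (0.655, 0.05): [305.0, 176.0], (0.655, 0.08): [307.0, 168.0], (0.655, 0.13): [310.0, 155.0], (0.655, 0.138): [310.0, 153.0], (0.665, 0.015): [307.0, 186.0], (0.665, 0.02): [307.0, 185.0], (0.665, 0.05): [309.0, 178.0], (0.665, 0.08): [310.0, 170.0], (0.665, 0.13): [313.0, 157.0], (0.665, 0.138): [314.0, 155.0]}
140 . 479999899999999999999999986433..................
141  379999989999999999999999986433...................
142 379999999999999999999999987433....................
143 79999999999999999999999987433.....................
144 9999999999999999999999987533......................
145 999999999999999999999987533.......................
146 99999999999999999999987543 .......................
147 99999999999999999999875332 .......................
148 9999999999999999999975331  .......................
149 999999999
[... 2091 characters left out ...]
122233.............1111232222...........
188 ....1221111222..............11122222222...........
189 ....1341112322.............111122222222...........
190 .....23112222.............1112222222222...........
191 ......122222..............111223222222............
192 ......22221..............1112222222222............
193 .......222..............1111222322222.............
194 ........2..............11112222222222.............
195 .....................231112222222222..............
196 .....................33112222222222...............
197 ....................22112222222222................
198 ...................3311122222222..................
199 ..................2321222222222...................
```

```bash
python3 - <<'E'
from h import *
np.set_printoptions(precision=4,suppress=True)
s=load('s20');w=load('w20')
def onY(d,p,y):
    c,r=ray(d,p);return c+r*(y-c[1])/r[1]
for p in((317.,159.),(316.5,160),(315.5,163),(313.5,167),(312,170),(310,174)): print(p,onY(s,p,.0935))
print('tri tip',tri(s,(317,159.3),w,(255,154.5)))
# wrist plane: tip candidates
for z in(.115,.12,.125,.13,.135,.14): print(z,onz(w,(255,154.5),z))
t=load('t13');print('crossbar px check wrist:',proj(w,[[.681,.05,.115],[.681,.05,.095]]).round())
g=cv2.cvtColor(w['frame'],cv2.COLOR_RGB2GRAY).astype(int);x=int(proj(w,[[.681,.05,.105]])[0,0]);print(x,[(y,int(g[y,x-3:x+3].mean())) for y in range(110,200,3)])
E
```

```text
(317.0, 159.0) [0.6746 0.0935 0.1308]
(316.5, 160) [0.674  0.0935 0.1267]
(315.5, 163) [0.6733 0.0935 0.1151]
(313.5, 167) [0.6709 0.0935 0.098 ]
(312, 170) [0.669  0.0935 0.0848]
(310, 174) [0.6664 0.0935 0.0666]
tri tip [0.6752 0.0935 0.1305]
0.115 [0.6872 0.094  0.115 ]
0.12 [0.6835 0.0939 0.12  ]
0.125 [0.6797 0.0939 0.125 ]
0.13 [0.676  0.0939 0.13  ]
0.135 [0.6722 0.0939 0.135 ]
0.14 [0.6684 0.0938 0.14  ]
crossbar px check wrist: [[359. 167.]
 [345. 190.]]
351 [(110, 72), (113, 73), (116, 75), (119, 74), (122, 75), (125, 74), (128, 74), (131, 74), (134, 76), (137, 68), (140, 68), (143, 69), (146, 71), (149, 72), (152, 73), (155, 71), (158, 70), (161, 72), (164, 73), (167, 71), (170, 55), (173, 54), (176, 50), (179, 49), (182, 51), (185, 51), (188, 48), (191, 115), (194, 122), (197, 71)]
```

The tip triangulates to (0.675, 0.0935, 0.1305). The finial leans about 7° with its front foot edge just touching the disc, and its foot centre is at x≈0.6605. I'll tilt the tool to take the lean out, then set it down.

>>> {"op": "apply_moves", "data": {
  "deltas": [
    {"travel":[0,0,0],"rotation":[0,3,0]},
    {"travel":[0,0,0],"rotation":[0,3,0]},
    {"travel":[-0.05,0,0.05],"rotation":[0,0,0]},
    {"travel":[0,0,0],"rotation":[0,0,0]}
  ]
}}

```text
time_s: 37.8
tcp_pos: [0.6832, 0.0934, 0.0416]
ee_rot: [[0.624, 0.003, 0.782], [0.002, -1.0, 0.001], [0.782, 0.001, -0.624]]
wrist_force: [-21.5, -1.0, 42.2]
finger_gap: 0.0202
gripper_force: 59.0
```

```bash
python3 - <<'E'
from h import *
np.set_printoptions(precision=4,suppress=True)
s=grab('scene','s21');w=grab('wrist','w21');o=robot.get_obs();print(o['time_s'],o['tcp_pos'],o['wrist_force'],o['gripper_force'],np.array(o['q']).round(2))
g=cv2.cvtColor(w['frame'],cv2.COLOR_RGB2GRAY).astype(int);print([(y,int(g[y,252:258].mean())) for y in range(134,190,3)])
h=cv2.cvtColor(s['frame'],cv2.COLOR_RGB2HSV)
def onY(d,p,y):
    c,r=ray(d,p);return c+r*(y-c[1])/r[1]
for y in range(152,178,2):
    x=np.where((h[y,309:325,1]<45)&(h[y,309:325,2]>80))[0]+309
    if len(x):print(y,x.min(),x.max(),onY(s,(x.mean(),y),.0935))
E
```

```text
37.9 [0.6832 0.0934 0.0416] [-20.8865  -1.446   39.8383] 58.959562013860705 [-0.4   0.83  0.04  2.26  2.78  0.83  1.56]
[(134, 79), (137, 80), (140, 83), (143, 80), (146, 103), (149, 122), (152, 118), (155, 114), (158, 106), (161, 100), (164, 100), (167, 98), (170, 99), (173, 99), (176, 100), (179, 100), (182, 100), (185, 100), (188, 99)]
158 314 316 [0.6693 0.0935 0.1303]
160 313 316 [0.6693 0.0935 0.123 ]
162 309 315 [0.6645 0.0935 0.1117]
164 309 315 [0.6656 0.0935 0.1051]
166 309 314 [0.6655 0.0935 0.0974]
168 309 314 [0.6666 0.0935 0.0907]
170 309 314 [0.6678 0.0935 0.0838]
172 309 312 [0.6665 0.0935 0.0748]
174 309 311 [0.6664 0.0935 0.0666]
176 309 309 [0.6651 0.0935 0.0573]
```

>>> {"op": "apply_moves", "data": {
  "deltas": [
    {"travel":[0.06,0,-0.05],"rotation":[0,0,0]},
    {"travel":[0.06,0,-0.05],"rotation":[0,0,0]},
    {"travel":[0,0,0],"rotation":[0,0,0]}
  ]
}}

```text
time_s: 38.28
tcp_pos: [0.6824, 0.0934, 0.0416]
ee_rot: [[0.626, 0.003, 0.78], [0.003, -1.0, 0.001], [0.78, 0.001, -0.626]]
wrist_force: [-11.8, -0.4, 21.4]
finger_gap: 0.0196
gripper_force: 56.5
```

>>> {"op": "apply_moves", "data": {
  "deltas": [
    {"travel":[0.05,0,-0.09],"rotation":[0,0,0]},
    {"travel":[0.02,0,-0.04],"rotation":[0,0,0]},
    {"travel":[0,0,0],"rotation":[0,0,0]}
  ]
}}

```text
time_s: 38.65
tcp_pos: [0.6812, 0.0934, 0.0416]
ee_rot: [[0.629, 0.003, 0.778], [0.003, -1.0, 0.001], [0.778, 0.002, -0.629]]
wrist_force: [0.8, -0.4, 1.0]
finger_gap: 0.0196
gripper_force: 54.9
```

Force is relieved. Now I'll open gently in stages and let it settle.

>>> {"op": "apply_moves", "data": {
  "deltas": [
    {"travel":[0,0,0],"rotation":[0,0,0]},
    {"travel":[0,0,0],"rotation":[0,0,0]},
    {"travel":[0,0,0],"rotation":[0,0,0]},
    {"travel":[0,0,0],"rotation":[0,0,0]},
    {"travel":[0,0,0],"rotation":[0,0,0]},
    {"travel":[0,0,0],"rotation":[0,0,0]}
  ],
  "fingers": 0.69
}}

```text
time_s: 39.4
tcp_pos: [0.6809, 0.0934, 0.0416]
ee_rot: [[0.629, 0.003, 0.777], [0.003, -1.0, 0.001], [0.777, 0.002, -0.629]]
wrist_force: [0.1, -0.6, 0.4]
finger_gap: 0.0262
gripper_force: 0.0
```

>>> {"op": "apply_moves", "data": {
  "deltas": [
    {"travel":[0,0,0],"rotation":[0,0,0]},
    {"travel":[0,0,0],"rotation":[0,0,0]},
    {"travel":[0,0,0],"rotation":[0,0,0]},
    {"travel":[0,0,0],"rotation":[0,0,0]}
  ],
  "fingers": 0.4
}}

```text
time_s: 39.9
tcp_pos: [0.6809, 0.0934, 0.0416]
ee_rot: [[0.629, 0.003, 0.777], [0.003, -1.0, 0.001], [0.777, 0.002, -0.629]]
wrist_force: [-0.3, -0.1, 0.7]
finger_gap: 0.051
gripper_force: 0.0
```

```bash
cat > tipchk.py <<'E'
from h import *
import sys
np.set_printoptions(precision=4,suppress=True)
s=grab('scene','s'+sys.argv[1]);w=grab('wrist','w'+sys.argv[1]);o=robot.get_obs();print(o['time_s'],o['tcp_pos'],o['wrist_force'],o['finger_gap'],np.array(o['q']).round(2))
def onY(d,p,y):
    c,r=ray(d,p);return c+r*(y-c[1])/r[1]
h=cv2.cvtColor(s['frame'],cv2.COLOR_RGB2HSV)
for y in range(152,180,2):
    x=np.where((h[y,306:325,1]<45)&(h[y,306:325,2]>80))[0]+306
    if len(x):print(y,x.min(),x.max(),onY(s,(x.mean(),y),.0935))
print('upright pred',proj(s,[[.661,.0935,z] for z in(.129,.082,.06)]).round(1).tolist(),proj(w,[[.661,.0935,.129]]).round())
from asc import asc
asc(w['frame'],130,320,190,325,6,2,60)
E
python3 tipchk.py 22
```

```text
40.0 [0.6809 0.0934 0.0416] [ 0.3813 -0.382  -0.3202] 0.051028711819977236 [-0.4   0.82  0.04  2.26  2.78  0.82  1.57]
154 309 310 [0.6542 0.0935 0.1329]
156 308 311 [0.6552 0.0935 0.1265]
158 307 312 [0.6563 0.0935 0.12  ]
160 306 314 [0.6585 0.0935 0.1145]
162 306 315 [0.6604 0.0935 0.1085]
164 306 316 [0.6623 0.0935 0.1025]
166 306 311 [0.6581 0.0935 0.0914]
168 306 312 [0.6605 0.0935 0.0856]
170 306 311 [0.6604 0.0935 0.0776]
172 306 310 [0.6602 0.0935 0.0695]
174 306 311 [0.6627 0.0935 0.0634]
176 306 309 [0.6613 0.0935 0.054 ]
178 306 307 [0.6599 0.0935 0.0444]
upright pred [[311.8, 156.5], [309.0, 169.0], [307.7, 174.5]] [[256. 164.]]
130 ....................................................................
136 ....................................................................
142 ....................................................................
148 ....................................................................
154 ....................................................................
160 ....................................................................
166 ........
[... 1178 characters left out ...]
6888884222345677777532222344887544441          444
268 53         122121268889752333322222222232224449988544422         454
274 13        12222222566666633333333333333322376666665545421        34 
280          122222212666676652333333333333222877666666544311           
286         122221111279997766633333333333326877298866664552221         
292         212111121226666675666665333357777766676666366452221         
298        11 11111111115666666664666776654786667664344443321111        
304       2111111111111111222667887677666779966653554444441111111       
310      1111111 1 11 1111111276667677666667853444343434411 1 111.      
316       .111111111111111111111111111113544444411 1111111111  ..
```

The finial is standing on the disc. Its tip is at about (0.654, 0.0935, 0.13), roughly 7 mm from the disc centre. I'll open wider and withdraw along the tool axis.

>>> {"op": "apply_moves", "data": {
  "deltas": [
    {"travel":[0,0,0],"rotation":[0,0,0]},
    {"travel":[0,0,-0.5],"rotation":[0,0,0]},
    {"travel":[0,0,-1.0],"rotation":[0,0,0]},
    {"travel":[0,0,-1.5],"rotation":[0,0,0]},
    {"travel":[0,0,-2.0],"rotation":[0,0,0]},
    {"travel":[0,0,-2.0],"rotation":[0,0,0]},
    {"travel":[0,0,-1.0],"rotation":[0,0,0]},
    {"travel":[0,0,0],"rotation":[0,0,0]}
  ],
  "fingers": 0.15
}}

```text
time_s: 41.0
tcp_pos: [0.6186, 0.0936, 0.0926]
ee_rot: [[0.629, 0.003, 0.778], [0.003, -1.0, 0.002], [0.778, 0.001, -0.629]]
wrist_force: [-0.2, -0.0, 0.5]
finger_gap: 0.0723
gripper_force: 0.0
```

```bash
python3 tipchk.py 23; python3 - <<'E'
from h import *
s=load('s23');w=load('w23')
for x in(.650,.654,.658): print(x,proj(s,[[x,.0935,.129]]).round(1).tolist(),proj(w,[[x,.0935,.129],[x-.022,.0935,.023],[x,.0935,.015]]).round(0).tolist())
E
```

```text
41.1 [0.6191 0.0934 0.092 ] [-0.1251  0.9502 -0.1433] 0.07260999244222278 [-0.45  0.68  0.03  2.42  2.71  0.84  1.58]
156 308 310 [0.654  0.0935 0.1255]
158 307 310 [0.6539 0.0935 0.1181]
160 307 310 [0.6549 0.0935 0.1116]
162 306 310 [0.6547 0.0935 0.104 ]
164 306 310 [0.6558 0.0935 0.0972]
166 306 310 [0.6569 0.0935 0.0904]
168 306 311 [0.6592 0.0935 0.0846]
170 306 311 [0.6604 0.0935 0.0776]
172 306 310 [0.6602 0.0935 0.0695]
174 306 311 [0.6627 0.0935 0.0634]
176 306 309 [0.6613 0.0935 0.054 ]
178 306 307 [0.6599 0.0935 0.0444]
upright pred [[311.8, 156.5], [309.0, 169.0], [307.7, 174.5]] [[256. 142.]]
130 ....................................................................
136 ....................................................................
142 ....................................................................
148 .................................33.................................
154 ...............................3455431..............................
160 ..............................33333332..............................
166 ..............................33334332......
[... 1364 characters left out ...]
...............................................
286 ....................................................................
292 ....................................................................
298 ....................................................................
304 ....................................................................
310 ....................................................................
316 ....................................................................
0.65 [[307.7, 154.2]] [[256.0, 155.0], [256.0, 254.0], [256.0, 236.0]]
0.654 [[309.2, 155.0]] [[256.0, 150.0], [256.0, 250.0], [256.0, 232.0]]
0.658 [[310.7, 155.9]] [[256.0, 146.0], [256.0, 246.0], [256.0, 228.0]]
```

```bash
python3 -c "
from cell import robot
print(robot.hand_in())"
```

```text
the job is handed in; nothing more can be done
None
```

The finial stands upright on the felt disc, about 7 mm from its centre, with the gripper clear, and I handed the job in at about 41 s; no verdict came back. I dropped the finial twice on the way, so the leaning push and the upright swing happened in two separate grasps.

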